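# Take the espresso stack apart and put each piece on its stand

### The arm

A 6-joint arm with a two-finger parallel gripper is mounted at the origin on a cart in front of the work surface, level with it; the furniture and walls round the work are solid. World frame = base frame: x ahead of the robot, y to its left, z up, the work surface at z = 0. Lengths are in m, angles in rad, forces in N, time in s.
With the tool pointing down it reaches from about 0.4 to 0.825 m from the base axis. Payload 7 kg.
Tool frame: the origin (TCP) lies on the centre line of the jaws, within the pads' length; the fingertips stand 14 mm ahead of it and the grasp point (between the pads) lies 5 mm behind it; z points along the fingers, y is the line along which they close (so a half turn about z gives the same grasp; the last joint's range is limited). The gripper opens to 88 mm and grips with 3 to 60 N. Pads are 19 mm wide; open, the fingers measure 130 mm over their backs; the gripper's body (78 mm by 193 mm) begins 47 mm behind the grasp point.
Start: joints at [1.482, 0.359, 0.012, 0, -1.224, -0.288], TCP at [0.248, 0.628, 0.241] pointing down, gripper open.
Joint ranges: [-3.07, 3.07], [-1.43, 2.12], [-1.02, 1.25], [-3.03, 1.67], [-3.05, -0], [-3.03, 3.03]. Speed limits (rad/s): [2.39, 2.39, 3.01, 3.14, 3.14, 3.14].

### API

Orientations are given as [roll, pitch, yaw] about the fixed x, y, z axes, in that order (R = Rz(yaw) Ry(pitch) Rx(roll)).
In Python, from station import arm gives the robot as it stands.
- The arm moves only by the tool move_arm, never from a script. Its argument "rows" is a list of rows, each an object with "translation": the shift along the tool's x, y, z in cm, a list of three; "rot": the turn, a rotation vector about the tool's x, y, z in degrees, a list of three; "hand": the closure, from 0 (fully open) to 1 (shut). A call has 1 to 8 rows; each row is the pose to reach, as a shift and turn from the pose commanded when the call began, along the tool's axes at that moment; what a row does not reach only later rows make up. A row lasts 1/12 s, in which the tool goes at most 41.7 mm and 7.16 degrees, less where a joint would pass 70% of its speed; a pose out of reach is approached as far as the arm can. A call with a gripper value outside its range is refused whole. The fingers move at their own pace and stop on an object; "squeeze" is the grip in N (left out, the last holds). Time passes only in rows, so rows that repeat a pose let the fingers close. It gives the time, the measured TCP pose, the force, the opening and the grip force at its end, in the units of the state.
- arm.get_state(): the state, without advancing time (a new reading comes with each control period).
- arm.grab_frame(name): name is "scene" or "side" or "wrist"; returns (picture, depth): 420x560x3 uint8, red, green, blue; 420x560 float32, m along the optical axis (not along the pixel's ray), 0 where there is no reading.
- arm.camera_params(name): a dict with "vfov" (degrees; the focal length in pixels is half the picture's height over the tangent of half this angle, whatever the lens; pixels are square), "cx", "cy" (the principal point, pixels), "k1" (the pictures are not rectified: a ray, as slopes to the right and down, at radius r is drawn at 1 + k1 r^2 times it, then the intrinsics apply), "position" and "orientation" of the camera in the world; the wrist camera has in their place "tool_from_camera" (4x4, takes a point from camera to tool coordinates, whose origin is the TCP and whose axes are the flange's). Camera axes: x right, y down, z forward; pixel columns grow to the right and rows downward; lengths in m; the calibration is good to about 2 mm. A picture is of the moment at which its call begins: read the wrist's pose just before it. camera_params takes no time and is no camera call.
- arm.job_done(): hands the job in; it is judged then, once.
Trained networks look in the newest picture that a camera, given by its name, has taken for a name from the list of things; names that differ only in an ending like _2 or _b are one class to them, and where a whole thing is asked for, a point or a joint stands for the part that bears it (a point fixed in the world has none). Each returns a list of dicts, best first, with "p" (0 to 1); they miss things now and then, are a little off and sometimes report something else, mostly with a low value. They report only what shows in the picture. A call takes as long as a camera call. They do not tell look-alikes from the thing itself.
- arm.search_frame(label, camera): "point" ([x, y, z] in m, in the coordinates of the camera as it stood for that picture, good to about 4 mm: the middle of the surface that is visible of it).
- arm.pinpoint(label, camera): "point" ([x, y, z] in m, in the coordinates of the camera as it stood for that picture, good to about 4 mm: a listed point, or the origin of a listed thing).
The state is a dict: "t": time; "q": joint angles; "qd": joint speeds; "joint_efforts": joint torques, N m; "eef_pos": TCP position; "ee_rot": TCP orientation; "force": force on the tool from outside, world axes, zero at the start; "moment": the same for the moment, N m; "width": finger opening in m; "gripper_force": force on a finger pad.
Only numpy, scipy, OpenCV 4.12 (cv2) and the standard library are available. Lean on these libraries where they do the work, as an engineer would, in place of code of your own. Each camera call takes 0.05 s, during which the arm holds its last target. There are 200 camera calls.

### The job

Please put the espresso things away: take the stack apart and set the tamper upright in the round recess of its stand, the blue dosing funnel the same way up over the post of its stand, and the portafilter in its long stand with the handle lying in the fork. Somebody left the small white cup in the portafilter's stand: it belongs upright in the middle of the saucer. Do not tip the cup over, and leave the egg timer where it is.

Things in the scene. Friction and masses are not known exactly. Their poses are not given: they have to be found in the camera images.
- tamper: Tamper, 92 mm high, 0.3 kg: steel foot 41 mm across and 14 mm high, slim neck, brown wooden knob 36 mm across from 66 to 82 mm above the underside, domed above. Origin: centre of the foot's underside, z up. At the start it stands inside funnel and portafilter on the basket's floor; only the knob (60 mm up) rises over the funnel's rim. It comes out straight up, with 2.5 mm play all round.
- dosing_funnel: Dosing funnel: blue ring 30 mm high, 0.09 kg. Collar 68 mm across outside, from 4 to 30 mm above the underside, bore 46 mm below, 55 mm above; underneath a 4 mm skirt, 51 mm outside, 46 mm inside. Origin: centre of the skirt's underside, z up. At the start it lies on the portafilter's rim, the skirt 4 mm inside it.
- portafilter: Portafilter, 0.4 kg: open steel cup 62 mm across (63 at the rim), 46 mm high, floor 16 mm up, with a black handle 23 to 27 mm thick, axis 30 mm up, along its own -x to 147 mm from the cup's axis. Most weight is in the cup. Small lugs under the rim at +x and -x: grip the cup across y. Origin: centre of the cup's underside, z up. It starts on a grey mat 6 mm thick, 105 mm square.
- espresso_cup: White espresso cup without handle: 60 mm across at the rim, 44 mm at the foot, 55 mm high, 0.12 kg. Origin: centre of its underside, z up. At the start it stands in the portafilter stand's seat, in the way of the portafilter.
- tamper_stand: Tamper stand (fixed): light wooden block 86 x 86 mm, 24 mm high, with a round recess of 65 mm across and 10 mm deep in the middle (floor at 14 mm, dark rubber). Origin: centre of its underside.
- funnel_stand: Funnel stand (fixed): light wooden block 86 x 86 mm, 24 mm high, with a steel post in the middle, 30 mm thick, rounded at the top, 34 mm high (top at 58 mm). The funnel goes over the post, its skirt resting on the block at 24 mm. Origin: centre of the underside.
- portafilter_stand: Portafilter stand (fixed): light wooden block 150 mm (x) by 96 mm (y), 20 mm high. Round seat 83 mm across, floor at 12 mm, centred at x = +25 mm, y = 0. At x = -62 mm a fork for the handle: sill up to 29 mm, two prongs up to 50 mm, gap 44 mm, centred on y = 0. With the cup in the seat and the handle in the fork both x axes point alike. Origin: centre of the underside.
- saucer: White saucer (fixed), 114 mm across, rim 15 mm high, flat middle about 58 mm across, 5 mm above the worktop. Origin: centre of its underside.
- timer: Egg timer, white below and red above, 62 mm across, 43 mm high, loose; it stands among the things as a bystander. Origin: centre of its underside.
Not all that is in view belongs to the job. Of the things that look like the tamper, the larger one is meant.

How it is judged:
By the outcome, as a careful person would: the job done as asked, in the order asked, and still so for the second after the job is handed in, with the robot touching nothing.
It also fails if it takes over 112 s, if anything falls off the work surface, if the arm or the gripper's body presses on something with over 40 N, if the wrist force passes 120 N, or if a joint passes its speed limit or range.

## Working session

There is one attempt and no reset: what is moved stays moved. The work goes in short steps, Python scripts to look and compute and a tool call to move; the robot and the scene stay as the last step left them, time stands still between calls to the robot, and variables do not carry over. Pictures are saved under pics/ and viewed, at most 16 in all, crops included, and the job is handed in when it is done.

Besides the shell and the picture viewer there is one more tool, called after "Emit:" as a command line: name --argument value ..., lists and objects as JSON in quotes. move_arm: Moves the arm, as the interface text tells. Its arguments: {"type":"object","properties":{"rows":{"type":"array","items":{"type":"object","properties":{"translation":{"type":"array","items":{"type":"number"}},"rot":{"type":"array","items":{"type":"number"}},"hand":{"type":"number"}}}},"squeeze":{"type":"number"}},"required":["rows"]}

```bash
mkdir -p pics; ls; cat > h.py <<'E'
import numpy as np, cv2
from scipy.spatial.transform import Rotation as R
from station import arm
def T_of(name, st=None):
    p=arm.camera_params(name)
    T=np.eye(4)
    if 'tool_from_camera' in p:
        st=st or arm.get_state()
        T[:3,:3]=R.from_euler('xyz',st['ee_rot']).as_matrix(); T[:3,3]=st['eef_pos']
        return T@np.array(p['tool_from_camera'])
    o=np.array(p['orientation'])
    T[:3,:3]=R.from_euler('xyz',o).as_matrix() if o.size==3 else (o if o.shape==(3,3) else R.from_quat(o).as_matrix())
    T[:3,3]=p['position']; return T
def cloud(name,d,T):
    p=arm.camera_params(name); h,w=d.shape
    f=h/2/np.tan(np.radians(p['vfov'])/2)
    K=np.array([[f,0,p['cx']],[0,f,p['cy']],[0,0,1]])
    v,u=np.mgrid[:h,:w]
    uv=np.stack([u,v],-1).reshape(-1,1,2).astype(float)
    s=cv2.undistortPoints(uv,K,np.array([p['k1'],0,0,0,0.])).reshape(h,w,2)
    P=np.dstack([s[...,0]*d,s[...,1]*d,d])
    P=P@T[:3,:3].T+T[:3,3]; P[d==0]=np.nan
    return P
def grab(name,save=None):
    T=T_of(name); im,d=arm.grab_frame(name)
    if save: cv2.imwrite('pics/'+save,im[...,::-1])
    return im,d,T,cloud(name,d,T)
E
python3 - <<'E'
from h import *
print(arm.camera_params('scene'));print(arm.camera_params('side'));print(arm.camera_params('wrist'))
print(arm.get_state())
names='tamper dosing_funnel portafilter espresso_cup tamper_stand funnel_stand portafilter_stand saucer timer'.split()
for c in ['scene','side']:
    im,d,T,P=grab(c,c+'0.png'); np.savez('pics/'+c+'0.npz',im=im,P=P)
    for n in names:
        for r in arm.pinpoint(n,c)[:3]:
            print(c,n,round(r['p'],2),np.round(T[:3,:3]@r['point']+T[:3,3],3))
E
```

```text
pics
{'vfov': 45.87827310017698, 'cx': 285.30000687984233, 'cy': 209.43815020375595, 'k1': -0.062195469623524416, 'position': array([-0.02653831, -0.6255159 ,  0.75849473]), 'orientation': array([-2.25757471,  0.01007854, -0.70085399])}
{'vfov': 46.10438193464639, 'cx': 273.64731283413767, 'cy': 215.21709860141894, 'k1': -0.012793124508752182, 'position': array([ 0.12958361, -0.45257552,  1.05592802]), 'orientation': array([-2.61979674e+00,  3.71734813e-04, -7.10589110e-01])}
{'vfov': 58.78561604260681, 'cx': 276.3179658056824, 'cy': 213.43671178303325, 'k1': -0.06639168519379467, 'tool_from_camera': array([[-2.08538890e-05, -9.65424439e-01, -2.60683048e-01,
         6.98592114e-02],
       [ 9.99999616e-01,  2.08257506e-04, -8.51266578e-04,
         5.06598088e-04],
       [ 8.76122760e-04, -2.60682966e-01,  9.65424064e-01,
        -1.45104661e-01],
       [ 0.00000000e+00,  0.00000000e+00,  0.00000000e+00,
         1.00000000e+00]])}
{'t': 0.0, 'q': array([ 1.48208457e+00,  3.59357323e-01,  1.10425470e-02, -3.53243107e-04,
       -1.22412303e+00, -2.88079143e-01]), 'qd': array([-0.
[... 754 characters left out ...]
0.79 [0.516 0.029 0.003]
scene portafilter_stand 0.92 [ 0.59  -0.106 -0.002]
scene saucer 0.87 [0.461 0.147 0.005]
scene saucer 0.61 [ 0.59  -0.307  0.001]
scene timer 0.97 [ 0.577  0.129 -0.   ]
side tamper 0.67 [0.379 0.295 0.023]
side tamper 0.65 [ 0.589 -0.104  0.001]
side tamper 0.55 [ 0.506  0.306 -0.001]
side dosing_funnel 0.69 [0.376 0.298 0.052]
side portafilter 0.79 [0.38  0.3   0.004]
side espresso_cup 0.91 [ 0.611 -0.086  0.015]
side tamper_stand 0.65 [ 0.593 -0.307  0.   ]
side funnel_stand 0.67 [ 0.51   0.027 -0.001]
side portafilter_stand 0.89 [ 0.591 -0.104 -0.001]
side saucer 0.64 [0.464 0.153 0.001]
side saucer 0.33 [0.577 0.128 0.001]
side timer 0.89 [ 0.576  0.13  -0.003]
```

View pics/scene0.png

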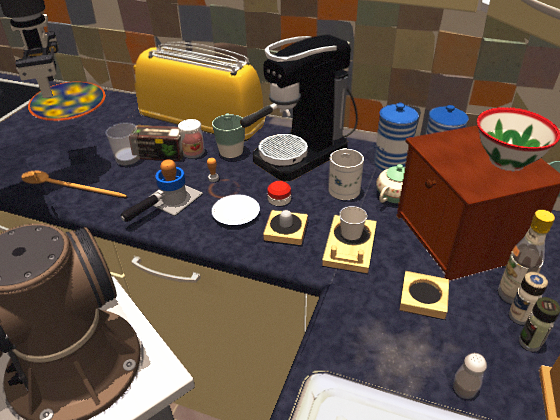

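View pics/side0.png

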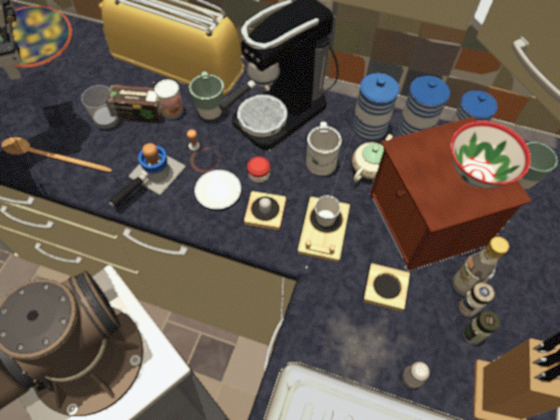

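The real tamper's knob is at scene (168,167), on the blue funnel. The look-alike is the small tamper at (212,165), standing free. Next I'll crop both and take exact measurements.

```bash
cat > m.py <<'E'
from h import *
import sys
from scipy.optimize import least_squares
P=[];C=[]
for c in ['side','scene']:
    z=np.load(f'pics/{c}0.npz'); p=z['P'].reshape(-1,3); ok=~np.isnan(p[:,0]); P.append(p[ok]);C.append(z['im'].reshape(-1,3)[ok])
def sel(p,c,r,z0,z1):
    m=(np.hypot(p[:,0]-c[0],p[:,1]-c[1])<r)&(p[:,2]>z0)&(p[:,2]<z1); return m
def circ(q):
    f=lambda a:np.hypot(q[:,0]-a[0],q[:,1]-a[1])-a[2]
    r=least_squares(f,[*q[:,:2].mean(0),.03],loss='soft_l1',f_scale=.002); return np.round(r.x,4)
for i,n in enumerate(['side','scene']):
    p=P[i]
    tab=p[(np.abs(p[:,2])<.01)&(p[:,0]>.3)&(p[:,0]<.7)&(np.abs(p[:,1])<.4)]
    print(n,'table z',np.median(tab[:,2]))
    for nm,c,zz in [('tst',(.594,-.306),(.02,.03)),('fst',(.513,.028),(.02,.03)),('pst',(.59,-.105),(.016,.024)),('mat',(.38,.297),(.004,.009))]:
        m=sel(p,c,.095,*zz); q=p[m]
        (cx,cy),(w,h),a=cv2.minAreaRect((q[:,:2]*1000).astype(np.float32)); print(nm,m.sum(),'rect',cx.__round__(1),cy.__round__(1),round(w),round(h),round(a,1),'zmed',np.median(q[:,2]).round(4))
    for nm,c,zz,r in [('knob',(.38,.297),(.085,.125),.05),('funneltop',(.38,.297),(.07,.084),.05),('smalltamper',(.505,.306),(.03,.12),.04),('cup',(.612,-.084),(.04,.09),.05),('cuprim',(.612,-.084),(.062,.075),.05),('timer',(.577,.13),(.01,.06),.05),('saucerrim',(.462,.15),(.009,.03),.075),('post',(.513,.028),(.035,.07),.04),('recess',(.594,-.306),(.008,.018),.045)]:
        q=p[sel(p,c,r,*zz)]
        if len(q)>5: print(nm,len(q),'circ',circ(q),'mean',q.mean(0).round(4),'zmax',q[:,2].max().round(4))
p=np.vstack(P);c=np.vstack(C);s=800
im=np.zeros((600,800,3),np.uint8)  # u: y from .5 to -.5 ; v: x .9..0.15
u=((.5-p[:,1])*800).astype(int);v=((.9-p[:,0])*800).astype(int)
m=(u>=0)&(u<800)&(v>=0)&(v<600);o=np.argsort(p[m][:,2]);im[v[m][o],u[m][o]]=c[m][o][:,::-1]
im=cv2.dilate(im,np.ones((2,2)))
for k in range(-4,5): cv2.putText(im,f'y{k/10}',(int((.5-k/10)*800),12),0,.4,(0,255,255));cv2.line(im,(int((.5-k/10)*800),0),(int((.5-k/10)*800),600),(0,120,120))
for k in range(2,9): cv2.putText(im,f'x{k/10}',(0,int((.9-k/10)*800)),0,.4,(0,255,255));cv2.line(im,(0,int((.9-k/10)*800)),(800,int((.9-k/10)*800)),(0,120,120))
cv2.imwrite('pics/ortho.png',im)
# tall stuff
for y in np.arange(-.45,.5,.05):
    q=p[(np.abs(p[:,1]-y)<.025)&(p[:,2]>.06)&(p[:,0]>.35)&(p[:,0]<.95)]
    print(round(y,2),[(round(x,2),round(q[np.abs(q[:,0]-x)<.025][:,2].max(),2)) for x in np.arange(.35,.95,.05) if (np.abs(q[:,0]-x)<.025).sum()>3])
s=cv2.imread('pics/scene0.png')[135:225,115:245]; cv2.imwrite('pics/crop0.png',cv2.resize(s,None,fx=5,fy=5,interpolation=cv2.INTER_CUBIC))
E
python3 m.py
```

```text
side table z 0.00014837905530584727
tst 873 rect 611.9 -296.0 147 99 22.1 zmed 0.024
fst 944 rect 513.6 42.5 151 115 85.7 zmed 0.0243
pst 1161 rect 587.4 -103.7 153 96 36.0 zmed 0.0198
mat 528 rect 375.8 302.2 182 172 37.6 zmed 0.0061
knob 214 circ [0.3758 0.2921 0.0129] mean [0.3747 0.2891 0.1055] zmax 0.1171
funneltop 214 circ [0.3772 0.2951 0.0306] mean [0.3734 0.2864 0.0768] zmax 0.084
smalltamper 100 circ [0.4992 0.3039 0.0086] mean [0.4983 0.3015 0.0541] zmax 0.0652
cup 313 circ [ 0.609  -0.0855  0.0275] mean [ 0.6138 -0.0823  0.056 ] zmax 0.0703
cuprim 95 circ [ 0.6092 -0.0855  0.0288] mean [ 0.612  -0.0841  0.0658] zmax 0.0703
timer 442 circ [0.5726 0.1229 0.021 ] mean [0.5705 0.1204 0.0347] zmax 0.0474
saucerrim 758 circ [0.4612 0.15   0.0479] mean [0.4625 0.1536 0.0141] zmax 0.0232
post 128 circ [0.5098 0.0231 0.0099] mean [0.5085 0.0215 0.0511] zmax 0.0613
recess 571 circ [ 0.5927 -0.3037  0.0224] mean [ 0.5924 -0.3035  0.0143] zmax 0.018
scene table z 0.00028779646505805445
tst 1000 rect 612.0 -296.3 147 100 22.0 zmed 0.0239
fst 848 rect 514.7 40.6 151 115 86.6 zmed 0.024
[... 4351 characters left out ...]
, np.float64(0.3)), (np.float64(0.9), np.float64(0.37))]
0.4 [(np.float64(0.5), np.float64(0.09)), (np.float64(0.55), np.float64(0.1)), (np.float64(0.6), np.float64(0.1)), (np.float64(0.65), np.float64(0.2)), (np.float64(0.7), np.float64(0.2)), (np.float64(0.75), np.float64(0.19)), (np.float64(0.85), np.float64(0.36)), (np.float64(0.9), np.float64(0.36))]
0.45 [(np.float64(0.45), np.float64(0.08)), (np.float64(0.5), np.float64(0.1)), (np.float64(0.55), np.float64(0.09)), (np.float64(0.6), np.float64(0.12)), (np.float64(0.65), np.float64(0.23)), (np.float64(0.7), np.float64(0.23)), (np.float64(0.75), np.float64(0.22)), (np.float64(0.8), np.float64(0.36)), (np.float64(0.85), np.float64(0.36))]
```

View pics/ortho.png

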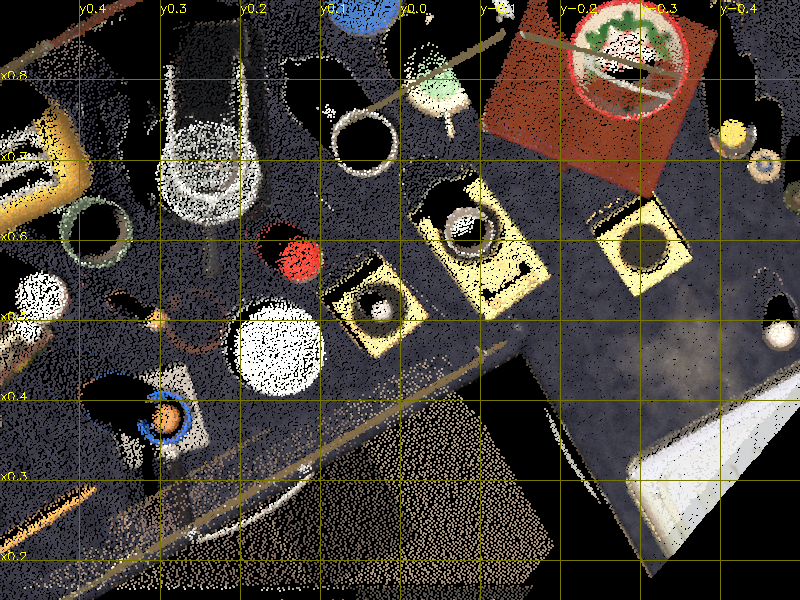

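View pics/crop0.png

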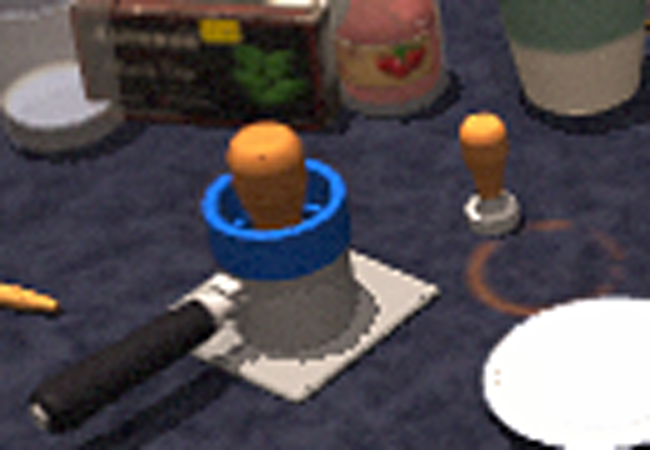

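The crop confirms it. The large knob at scene (168,167), on the blue funnel and portafilter, is the tamper, and the standalone small one at (212,165) is the look-alike. The portafilter's handle points roughly along -x. I'll move above the stack for a close look.

Emit:
move_arm --rows '[{"translation": [24.2,26.1,1.0],"rot": [0,0,-21.6],"hand": 0},{"translation": [24.2,26.1,1.0],"rot": [0,0,-21.6],"hand": 0},{"translation": [24.2,26.1,1.0],"rot": [0,0,-21.6],"hand": 0},{"translation": [24.2,26.1,1.0],"rot": [0,0,-21.6],"hand": 0},{"translation": [24.2,26.1,1.0],"rot": [0,0,-21.6],"hand": 0},{"translation": [24.2,26.1,1.0],"rot": [0,0,-21.6],"hand": 0},{"translation": [24.2,26.1,1.0],"rot": [0,0,-21.6],"hand": 0},{"translation": [24.2,26.1,1.0],"rot": [0,0,-21.6],"hand": 0}]'

```text
t: 1.67
eef_pos: [0.3694, 0.3152, 0.2315]
ee_rot: [-3.141, -0.0, 0.001]
force: [0.8, 0.8, 0.2]
width: 0.0876
gripper_force: 0.0
```

```bash
cat >> h.py <<'E'
from scipy.optimize import least_squares
def near(P,c,r,z0,z1): 
    p=P.reshape(-1,3); m=(np.hypot(p[:,0]-c[0],p[:,1]-c[1])<r)&(p[:,2]>z0)&(p[:,2]<z1); return p[m]
def circ(q,r=None):
    f=lambda a:np.hypot(q[:,0]-a[0],q[:,1]-a[1])-(r or a[2])
    s=least_squares(f,[*q[:,:2].mean(0),.03],loss='soft_l1',f_scale=.001); return np.round(s.x,4),np.sqrt(np.median(s.fun**2)).round(4)
def plan(x,y,z,yaw,st=None):
    st=st or arm.get_state(); M=R.from_euler('xyz',st['ee_rot']); d=np.array([x,y,z])-st['eef_pos']
    G=R.from_euler('xyz',[np.pi,0,np.radians(yaw)])
    print('at',np.round(st['eef_pos'],4),np.round(np.degrees(st['ee_rot']),1),'-> trans cm',np.round(M.inv().apply(d)*100,2),'rot deg',np.round(np.degrees((M.inv()*G).as_rotvec()),1),'dist',np.linalg.norm(d).round(3))
def pin(n,c,T):
    return [(round(r['p'],2),(T[:3,:3]@r['point']+T[:3,3]).round(4).tolist()) for r in arm.pinpoint(n,c)[:3]]
E
python3 - <<'E'
from h import *
im,d,T,P=grab('wrist','w1.png'); np.savez('pics/w1.npz',im=im,P=P)
print(arm.get_state()['eef_pos'])
for n in ['tamper','dosing_funnel','portafilter']: print(n,pin(n,'wrist',T))
c=(.378,.296)
p=P.reshape(-1,3);zz=p[np.isfinite(p[:,0])]
for z0 in np.arange(.0,.12,.004):
    q=near(P,c,.05,z0,z0+.004)
    if len(q)>20: print(round(z0,3),len(q),circ(q))
q=p[(p[:,0]>.24)&(p[:,0]<.325)&(p[:,1]>.22)&(p[:,1]<.36)&(p[:,2]>.035)&(p[:,2]<.055)]
print('handle',len(q),q.min(0) if len(q) else '',q.mean(0)); 
if len(q): print(np.polyfit(q[:,0],q[:,1],1))
E
```

```text
[0.36994568 0.30948131 0.23118085]
tamper [(0.94, [0.5001, 0.3064, -0.0006]), (0.9, [0.3806, 0.2959, 0.0207])]
dosing_funnel []
portafilter []
0.0 84 (array([0.3582, 0.3605, 0.1155]), np.float64(0.0007))
0.004 2195 (array([0.3746, 0.2953, 0.0451]), np.float64(0.0034))
0.008 196 (array([0.3741, 0.2952, 0.0452]), np.float64(0.0036))
0.02 148 (array([0.3746, 0.2944, 0.0232]), np.float64(0.0007))
0.032 118 (array([0.3774, 0.295 , 0.0202]), np.float64(0.001))
0.036 408 (array([0.3625, 0.2907, 0.0302]), np.float64(0.0023))
0.04 70 (array([0.3606, 0.2922, 0.0289]), np.float64(0.0008))
0.044 117 (array([0.3728, 0.2945, 0.0419]), np.float64(0.0012))
0.048 61 (array([0.3879, 0.2991, 0.0261]), np.float64(0.001))
0.052 80 (array([0.3797, 0.2958, 0.0242]), np.float64(0.0013))
0.056 518 (array([0.378 , 0.2957, 0.0254]), np.float64(0.001))
0.06 82 (array([0.3831, 0.2973, 0.0296]), np.float64(0.0006))
0.064 82 (array([0.3829, 0.2974, 0.0297]), np.float64(0.0006))
0.068 99 (array([0.3828, 0.2971, 0.03  ]), np.float64(0.0006))
0.072 127 (array([0.3824, 0.2972, 0.0301]), np.float64(0.0006))
0.076 1778 (array([0.3796, 0.2962, 0.0305]), np.float64(0.0016))
0.08 67 (array([0.379 , 0.2962, 0.0305]), np.float64(0.0008))
0.088 27 (array([0.3784, 0.2953, 0.0179]), np.float64(0.0001))
0.092 29 (array([0.3787, 0.2955, 0.0176]), np.float64(0.0001))
0.096 39 (array([0.3786, 0.2954, 0.0177]), np.float64(0.0001))
0.1 58 (array([0.3785, 0.2954, 0.0177]), np.float64(0.0001))
0.104 203 (array([0.3787, 0.2954, 0.0168]), np.float64(0.0003))
0.108 428 (array([0.3788, 0.2955, 0.0148]), np.float64(0.0008))
0.112 1043 (array([0.379 , 0.2956, 0.0094]), np.float64(0.0024))
handle 1071 [0.24000447 0.26293217 0.03742116] [0.30050941 0.28231434 0.04564975]
[0.17145127 0.23079162]
```

View pics/w1.png

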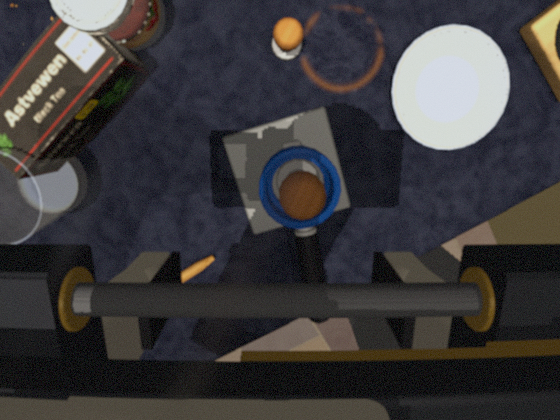

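The picture shows the knob at (303,195) inside the blue ring at (300,187), with the handle running down to (315,310). The knob fit gives (0.3787, 0.2955) with radius 17.7 mm, which matches the given size. The portafilter's yaw is 9.7°.

```bash
python3 -c "
from h import *
plan(.3787,.2955,.097,-45)"
```

```text
at [0.3697 0.3162 0.2318] [-1.799e+02 -0.000e+00 -1.000e-01] -> trans cm [ 0.9   2.08 13.48] rot deg [-0.1 -0.  44.9] dist 0.137
```

```bash
cat > k.py <<'E'
from h import *
for i in range(2):
    print(arm.get_state()['eef_pos'])
    im,d,T,P=grab('wrist')
    for z0 in (.092,.1): q=near(P,(.379,.296),.03,z0,z0+.004); print(circ(q))
    q=near(P,(.379,.296),.05,.076,.08);print('ring',circ(q))
print(arm.get_state()['eef_pos'])
plan(.3787,.2955,.097,-45)
E
python3 k.py
```

```text
[0.36969505 0.31617971 0.23180798]
(array([0.3785, 0.2955, 0.0178]), np.float64(0.0001))
(array([0.3785, 0.2954, 0.0177]), np.float64(0.0001))
ring (array([0.3796, 0.2962, 0.0305]), np.float64(0.0017))
[0.36945973 0.31706218 0.23166181]
(array([0.3785, 0.2953, 0.0178]), np.float64(0.0001))
(array([0.3785, 0.2954, 0.0177]), np.float64(0.0001))
ring (array([0.3795, 0.2961, 0.0305]), np.float64(0.0016))
[0.36921315 0.31763266 0.23147587]
at [0.3692 0.3176 0.2315] [-180.   -0.    0.] -> trans cm [ 0.94  2.22 13.45] rot deg [-0. -0. 45.] dist 0.137
```

Emit:
move_arm --rows '[{"translation": [0.9,2.2,4],"rot": [0,0,45],"hand": 0},{"translation": [0.9,2.2,7],"rot": [0,0,45],"hand": 0},{"translation": [0.9,2.2,9],"rot": [0,0,45],"hand": 0},{"translation": [0.9,2.2,9],"rot": [0,0,45],"hand": 0},{"translation": [0.9,2.2,9],"rot": [0,0,45],"hand": 0},{"translation": [0.9,2.2,9],"rot": [0,0,45],"hand": 0},{"translation": [0.9,2.2,9],"rot": [0,0,45],"hand": 0},{"translation": [0.9,2.2,9],"rot": [0,0,45],"hand": 0}]'

```text
t: 2.63
eef_pos: [0.3778, 0.2963, 0.1409]
ee_rot: [3.141, -0.0, -0.785]
force: [-0.4, 0.4, -0.1]
width: 0.0877
gripper_force: 0.0
```

```bash
python3 -c "
from h import *
arm.grab_frame('wrist');arm.grab_frame('wrist')
plan(.3787,.2955,.097,-45)"
```

```text
at [0.3779 0.296  0.141 ] [180.   -0.  -44.8] -> trans cm [ 0.09 -0.02  4.4 ] rot deg [ 0.  -0.   0.2] dist 0.044
```

Next I descend, grip, and lift straight up.

Emit:
move_arm --rows '[{"translation": [0.1,0,2.5],"hand": 0},{"translation": [0.1,0,4.4],"hand": 0},{"translation": [0.1,0,4.4],"hand": 0},{"translation": [0.1,0,4.4],"hand": 0.3},{"translation": [0.1,0,4.4],"hand": 0.9},{"translation": [0.1,0,4.4],"hand": 0.9},{"translation": [0.1,0,4.4],"hand": 0.9},{"translation": [0.1,0,4.4],"hand": 0.9}]' --squeeze 25

```text
validation failed for argument at $.ro...
```

Emit:
move_arm --rows '[{"translation": [0,0,0],"hand": 0.9},{"translation": [0,0,0],"hand": 0.9},{"translation": [0,0,0],"hand": 0.9},{"translation": [0,0,0],"hand": 0.9}]'

```text
validation failed for argument at $.ro...
```

Emit:
move_arm --rows '[{"translation": [0.1,0,2.5],"rot": [0,0,0],"hand": 0},{"translation": [0.1,0,4.4],"rot": [0,0,0],"hand": 0},{"translation": [0.1,0,4.4],"rot": [0,0,0],"hand": 0},{"translation": [0.1,0,4.4],"rot": [0,0,0],"hand": 0.3},{"translation": [0.1,0,4.4],"rot": [0,0,0],"hand": 0.9},{"translation": [0.1,0,4.4],"rot": [0,0,0],"hand": 0.9},{"translation": [0.1,0,4.4],"rot": [0,0,0],"hand": 0.9},{"translation": [0.1,0,4.4],"rot": [0,0,0],"hand": 0.9}]' --squeeze 25

```text
t: 3.4
eef_pos: [0.3791, 0.2948, 0.098]
ee_rot: [-3.14, 0.0, -0.785]
force: [0.6, 0.4, 0.1]
width: 0.0597
gripper_force: 0.0
```

Emit:
move_arm --rows '[{"translation": [0,0,0],"rot": [0,0,0],"hand": 0.9},{"translation": [0,0,0],"rot": [0,0,0],"hand": 0.9},{"translation": [0,0,0],"rot": [0,0,0],"hand": 0.9},{"translation": [0,0,0],"rot": [0,0,0],"hand": 0.9}]'

```text
t: 3.73
eef_pos: [0.379, 0.2945, 0.0974]
ee_rot: [-3.141, 0.0, -0.785]
force: [0.3, 0.1, 0.1]
width: 0.0354
gripper_force: 25.0
```

Gripped at 35.4 mm, so I lift slowly.

Emit:
move_arm --rows '[{"translation": [0,0,-1],"rot": [0,0,0],"hand": 0.9},{"translation": [0,0,-2],"rot": [0,0,0],"hand": 0.9},{"translation": [0,0,-3],"rot": [0,0,0],"hand": 0.9},{"translation": [0,0,-4.5],"rot": [0,0,0],"hand": 0.9},{"translation": [0,0,-6],"rot": [0,0,0],"hand": 0.9},{"translation": [0,0,-8],"rot": [0,0,0],"hand": 0.9},{"translation": [0,0,-10],"rot": [0,0,0],"hand": 0.9},{"translation": [0,0,-12],"rot": [0,0,0],"hand": 0.9}]'

```text
t: 4.4
eef_pos: [0.3784, 0.2938, 0.2176]
ee_rot: [3.14, 0.0, -0.785]
force: [0.7, 0.2, -2.6]
width: 0.0355
gripper_force: 25.0
```

```bash
python3 - <<'E'
from h import *
plan(.594,-.305,.22,-180)
st=arm.get_state();print(st['force'],st['width'])
im,d,T,P=grab('wrist')
q=near(P,(.379,.296),.05,.070,.085);print('ring',circ(q))
im,d,T,P=grab('side','s1.png')
E
```

```text
at [0.3784 0.2938 0.2176] [179.9   0.  -45. ] -> trans cm [57.59 27.1  -0.2 ] rot deg [ 0.00e+00 -1.00e-01  1.35e+02] dist 0.636
[ 0.70078073  0.17992703 -2.6450967 ] 0.03551669345316832
ring (array([0.3796, 0.2954, 0.0304]), np.float64(0.0017))
```

View pics/s1.png

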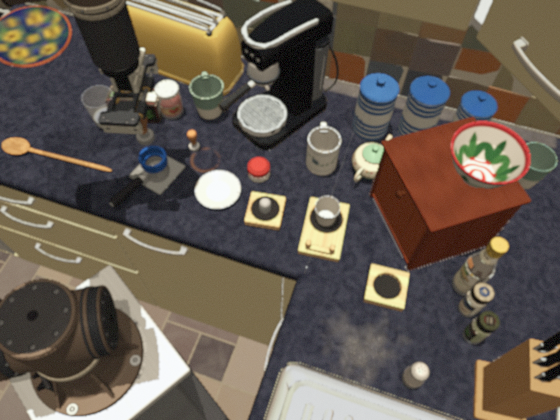

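Picture shows the tamper held clear at (145,130), with the funnel at (152,158) still in place. Now I carry it over.

Emit:
move_arm --rows '[{"translation": [28.8,13.6,0],"rot": [0,0,55],"hand": 0.9},{"translation": [28.8,13.6,0],"rot": [0,0,55],"hand": 0.9},{"translation": [28.8,13.6,0],"rot": [0,0,55],"hand": 0.9},{"translation": [28.8,13.6,0],"rot": [0,0,55],"hand": 0.9},{"translation": [28.8,13.6,0],"rot": [0,0,55],"hand": 0.9},{"translation": [28.8,13.6,0],"rot": [0,0,55],"hand": 0.9},{"translation": [28.8,13.6,0],"rot": [0,0,55],"hand": 0.9},{"translation": [28.8,13.6,0],"rot": [0,0,55],"hand": 0.9}]'

```text
t: 5.17
eef_pos: [0.4861, -0.0085, 0.2161]
ee_rot: [3.14, -0.001, -1.753]
force: [1.2, 1.4, -2.5]
width: 0.0352
gripper_force: 25.0
```

```bash
python3 - <<'E'
from h import *
print(arm.get_state()['q'].round(2))
plan(.594,-.305,.22,-180)
E
```

```text
[ 0.39  0.06 -0.43 -0.   -1.08 -0.57]
at [ 0.4861 -0.0085  0.2161] [ 179.9   -0.  -100.4] -> trans cm [ 27.2  -15.99  -0.4 ] rot deg [ 0.  -0.1 79.6] dist 0.316
```

Emit:
move_arm --rows '[{"translation": [27,-16,-0.4],"rot": [0,0,56],"hand": 0.9},{"translation": [27,-16,-0.4],"rot": [0,0,56],"hand": 0.9},{"translation": [27,-16,-0.4],"rot": [0,0,56],"hand": 0.9},{"translation": [27,-16,-0.4],"rot": [0,0,56],"hand": 0.9},{"translation": [27,-16,-0.4],"rot": [0,0,56],"hand": 0.9},{"translation": [27,-16,-0.4],"rot": [0,0,56],"hand": 0.9},{"translation": [27,-16,-0.4],"rot": [0,0,56],"hand": 0.9},{"translation": [27,-16,-0.4],"rot": [0,0,56],"hand": 0.9}]'

```text
t: 5.83
eef_pos: [0.5972, -0.3029, 0.2188]
ee_rot: [3.14, -0.002, -2.731]
force: [-0.3, 1.2, -3.4]
width: 0.0353
gripper_force: 25.0
```

Emit:
move_arm --rows '[{"translation": [0,0,0],"rot": [0,0,23],"hand": 0.9},{"translation": [0,0,0],"rot": [0,0,23],"hand": 0.9},{"translation": [0,0,0],"rot": [0,0,23],"hand": 0.9},{"translation": [0,0,0],"rot": [0,0,23],"hand": 0.9},{"translation": [0,0,0],"rot": [0,0,23],"hand": 0.9},{"translation": [0,0,0],"rot": [0,0,23],"hand": 0.9}]'

```text
t: 6.33
eef_pos: [0.5966, -0.2989, 0.2198]
ee_rot: [3.141, -0.002, -3.123]
force: [-0.4, 0.2, -2.1]
width: 0.0356
gripper_force: 25.0
```

```bash
python3 - <<'E'
from h import *
im,d,T,P=grab('wrist','w2.png'); print(pin('tamper_stand','wrist',T),pin('tamper','wrist',T))
for z in ((.01,.018),(.02,.028)):
    q=near(P,(.594,-.305),.07,*z);print(z,len(q),circ(q))
    (a,b),(w,h),t=cv2.minAreaRect((q[:,:2]*1000).astype(np.float32)); print(a,b,w,h,t)
q=near(P,(.594,-.305),.035,.135,.165);print('foot',len(q),circ(q) if len(q) else '', q.min(0) if len(q) else '')
plan(.594,-.305,.11,-180)
E
```

```text
[(0.93, [0.5888, -0.3023, 0.0031])] [(0.83, [0.6004, -0.3002, 0.1431])]
(0.01, 0.018) 3321 (array([ 0.5887, -0.3049,  0.0219]), np.float64(0.0057))
581.97607421875 -306.8966064453125 80.68472290039062 67.99420928955078 24.858007431030273
(0.02, 0.028) 3867 (array([ 0.5899, -0.3043,  0.0409]), np.float64(0.0044))
590.8969116210938 -304.59649658203125 86.46975708007812 86.42902374267578 33.85081100463867
foot 1886 (array([ 0.5999, -0.2993,  0.0166]), np.float64(0.0027)) [ 0.57964062 -0.31930549  0.14407149]
at [ 0.597  -0.2989  0.2207] [ 180.    -0.  -178.9] -> trans cm [ 0.3  -0.6  11.07] rot deg [ 0.  -0.   1.1] dist 0.111
```

View pics/w2.png

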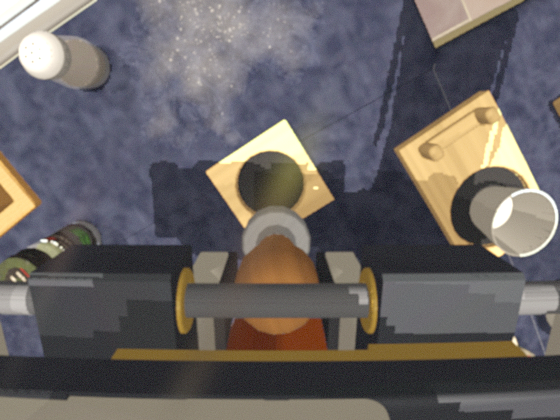

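Picture shows the held tamper at (276,260) in front of its stand's recess at (272,182). The stand's top-face rectangle fits at 86×86 mm, centred on (0.591, -0.3046). Lowering now.

Emit:
move_arm --rows '[{"translation": [0.8,-0.6,2],"rot": [0,0,1],"hand": 0.9},{"translation": [0.8,-0.6,5],"rot": [0,0,1],"hand": 0.9},{"translation": [0.8,-0.6,8],"rot": [0,0,1],"hand": 0.9},{"translation": [0.8,-0.6,10],"rot": [0,0,1],"hand": 0.9},{"translation": [0.8,-0.6,11.5],"rot": [0,0,1],"hand": 0.9},{"translation": [0.8,-0.6,12.5],"rot": [0,0,1],"hand": 0.9},{"translation": [0.8,-0.6,12.7],"rot": [0,0,1],"hand": 0.9},{"translation": [0.8,-0.6,12.7],"rot": [0,0,1],"hand": 0.9}]'

```text
t: 7.15
eef_pos: [0.5892, -0.3052, 0.0939]
ee_rot: [3.142, -0.001, -3.141]
force: [-0.5, -0.6, -3.1]
width: 0.0357
gripper_force: 25.0
```

Emit:
move_arm --rows '[{"translation": [0,0,0.1],"rot": [0,0,0],"hand": 0.9},{"translation": [0,0,0.2],"rot": [0,0,0],"hand": 0.9},{"translation": [0,0,0.2],"rot": [0,0,0],"hand": 0.9}]'

```text
t: 7.4
eef_pos: [0.5898, -0.3053, 0.0932]
ee_rot: [-3.141, 0.002, -3.141]
force: [-0.7, -0.1, -3.1]
width: 0.0356
gripper_force: 25.0
```

Emit:
move_arm --rows '[{"translation": [0,0,0.1],"rot": [0,0,0],"hand": 0.9},{"translation": [0,0,0.2],"rot": [0,0,0],"hand": 0.9},{"translation": [0,0,0.2],"rot": [0,0,0],"hand": 0.9},{"translation": [0,0,0.2],"rot": [0,0,0],"hand": 0.9}]'

```text
t: 7.73
eef_pos: [0.5892, -0.3052, 0.0903]
ee_rot: [-3.142, 0.0, -3.141]
force: [-0.1, -0.5, -2.6]
width: 0.0353
gripper_force: 25.0
```

```bash
python3 - <<'E'
from h import *
im,d,T,P=grab('side');im,d,T,P=grab('scene')
s=arm.get_state();print(s['eef_pos'],s['force'])
E
```

```text
[ 0.58922567 -0.30525382  0.09025086] [-0.54098861 -1.44898459 -2.23595244]
```

Emit:
move_arm --rows '[{"translation": [0,0,0.1],"rot": [0,0,0],"hand": 0.9},{"translation": [0,0,0.1],"rot": [0,0,0],"hand": 0.9},{"translation": [0,0,0.1],"rot": [0,0,0],"hand": 0.9}]'

```text
t: 8.08
eef_pos: [0.5897, -0.3053, 0.0899]
ee_rot: [-3.141, 0.001, -3.141]
force: [-0.2, -0.0, 3.8]
width: 0.0355
gripper_force: 25.0
```

Emit:
move_arm --rows '[{"translation": [0,0,0.05],"rot": [0,0,0],"hand": 0.9},{"translation": [0,0,0.05],"rot": [0,0,0],"hand": 0.9}]'

```text
t: 8.25
eef_pos: [0.59, -0.3054, 0.0898]
ee_rot: [-3.141, 0.002, -3.141]
force: [0.0, 0.8, 5.6]
width: 0.0355
gripper_force: 25.0
```

Contact: the force turned upward. I release and go straight up.

Emit:
move_arm --rows '[{"translation": [0,0,0],"rot": [0,0,0],"hand": 0.4},{"translation": [0,0,0],"rot": [0,0,0],"hand": 0.3},{"translation": [0,0,0],"rot": [0,0,0],"hand": 0},{"translation": [0,0,0],"rot": [0,0,0],"hand": 0},{"translation": [0,0,0],"rot": [0,0,0],"hand": 0},{"translation": [0,0,0],"rot": [0,0,0],"hand": 0},{"translation": [0,0,-2],"rot": [0,0,0],"hand": 0},{"translation": [0,0,-5],"rot": [0,0,0],"hand": 0}]'

```text
t: 8.92
eef_pos: [0.5871, -0.3046, 0.1357]
ee_rot: [3.14, -0.006, 3.141]
force: [0.3, -0.4, 0.2]
width: 0.083
gripper_force: 0.0
```

Emit:
move_arm --rows '[{"translation": [0,0,-4],"rot": [0,0,0],"hand": 0},{"translation": [0,0,-8],"rot": [0,0,0],"hand": 0},{"translation": [0,0,-10],"rot": [0,0,0],"hand": 0},{"translation": [0,0,-10],"rot": [0,0,0],"hand": 0}]'

```text
t: 9.25
eef_pos: [0.5915, -0.3063, 0.2455]
ee_rot: [-3.138, 0.009, -3.141]
force: [0.1, 0.4, 1.0]
width: 0.0876
gripper_force: 0.0
```

```bash
python3 - <<'E'
from h import *
im,d,T,P=grab('scene'); 
for z in ((.08,.096),(.096,.12),(.02,.028)):
    q=near(P,(.591,-.305),.03,*z);print(z,len(q),circ(q) if len(q)>5 else '',q[:,2].max() if len(q) else '')
q=near(P,(.591,-.305),.04,.024,.12); print(len(q),q[:,2].max(),q.mean(0))
im,d,T,P=grab('wrist')
for z in ((.08,.096),(.096,.12)):
    q=near(P,(.591,-.305),.03,*z);print(z,len(q),circ(q) if len(q)>5 else '',q[:,2].max() if len(q) else '')
plan(.3796,.2954,.20,-80)
print(arm.get_state()['q'].round(2))
E
```

```text
(0.08, 0.096) 125 (array([ 0.5931, -0.3062,  0.0172]), np.float64(0.0007)) 0.09599702234783225
(0.096, 0.12) 211 (array([ 0.5902, -0.3086,  0.0116]), np.float64(0.0026)) 0.10740202387021569
(0.02, 0.028) 118 (array([ 0.5925, -0.3063,  0.0184]), np.float64(0.0014)) 0.02798664999078826
865 0.10740202387021569 [ 0.58689019 -0.3102344   0.06014517]
(0.08, 0.096) 151 (array([ 0.5934, -0.3057,  0.0177]), np.float64(0.0001)) 0.09599850050903413
(0.096, 0.12) 1441 (array([ 0.5916, -0.3057,  0.0119]), np.float64(0.0029)) 0.10817480385457917
at [ 0.5896 -0.3052  0.2399] [-1.8e+02  1.0e-01 -1.8e+02] -> trans cm [21.   60.06  3.93] rot deg [  -0.1    0.1 -100. ] dist 0.638
[-0.18  0.34 -0.02 -0.   -1.21 -1.39]
```

The tamper stands upright in the recess, with its top at 107 mm and its axis at (0.593, -0.306). The funnel is next.

Emit:
move_arm --rows '[{"translation": [11,31,2],"rot": [0,0,-56],"hand": 0},{"translation": [11,31,2],"rot": [0,0,-56],"hand": 0},{"translation": [11,31,2],"rot": [0,0,-56],"hand": 0},{"translation": [11,31,2],"rot": [0,0,-56],"hand": 0},{"translation": [11,31,2],"rot": [0,0,-56],"hand": 0},{"translation": [11,31,2],"rot": [0,0,-56],"hand": 0},{"translation": [11,31,2],"rot": [0,0,-56],"hand": 0},{"translation": [11,31,2],"rot": [0,0,-56],"hand": 0}]'

```text
t: 10.02
eef_pos: [0.4772, 0.0062, 0.2174]
ee_rot: [3.14, -0.002, -2.158]
force: [0.6, 0.2, 0.4]
width: 0.0877
gripper_force: 0.0
```

```bash
python3 - <<'E'
from h import *
im,d,T,P=grab('wrist')
plan(.3796,.2954,.20,-45)
E
```

```text
at [0.4758 0.0104 0.2172] [ 179.9   -0.  -123.1] -> trans cm [-18.61  23.63   1.77] rot deg [  0.1   0.1 -78.1] dist 0.301
```

Emit:
move_arm --rows '[{"translation": [-18.6,23.6,1.8],"rot": [0,0,-57],"hand": 0},{"translation": [-18.6,23.6,1.8],"rot": [0,0,-57],"hand": 0},{"translation": [-18.6,23.6,1.8],"rot": [0,0,-57],"hand": 0},{"translation": [-18.6,23.6,1.8],"rot": [0,0,-57],"hand": 0},{"translation": [-18.6,23.6,1.8],"rot": [0,0,-57],"hand": 0},{"translation": [-18.6,23.6,1.8],"rot": [0,0,-57],"hand": 0},{"translation": [-18.6,23.6,1.8],"rot": [0,0,-57],"hand": 0},{"translation": [-18.6,23.6,1.8],"rot": [0,0,-57],"hand": 0}]'

```text
t: 10.73
eef_pos: [0.3857, 0.2948, 0.1993]
ee_rot: [3.14, -0.001, -1.16]
force: [1.3, 0.2, 0.4]
width: 0.0879
gripper_force: 0.0
```

Emit:
move_arm --rows '[{"translation": [0,0,0],"rot": [0,0,-21],"hand": 0},{"translation": [0,0,0],"rot": [0,0,-21],"hand": 0},{"translation": [0,0,0],"rot": [0,0,-21],"hand": 0},{"translation": [0,0,0],"rot": [0,0,-21],"hand": 0}]'

```text
t: 11.07
eef_pos: [0.3869, 0.2904, 0.1994]
ee_rot: [3.139, -0.0, -0.797]
force: [0.1, -0.1, 0.1]
width: 0.0876
gripper_force: 0.0
```

```bash
python3 - <<'E'
from h import *
im,d,T,P=grab('wrist'); im,d,T,P=grab('wrist')
b=(im[...,2]>im[...,0].astype(int)+50)
for z in ((.076,.081),(.056,.075)):
    p=P[b];q=p[(np.hypot(p[:,0]-.379,p[:,1]-.296)<.06)&(p[:,2]>z[0])&(p[:,2]<z[1])];print(z,len(q),circ(q),q[:,:2].min(0),q[:,:2].max(0))
plan(.3796,.2954,.12,-45)
E
```

```text
(0.076, 0.081) 1984 (array([0.3795, 0.2957, 0.0303]), np.float64(0.0015)) [0.34595245 0.26260516] [0.4124271  0.32918632]
(0.056, 0.075) 943 (array([0.3786, 0.2961, 0.0258]), np.float64(0.0012)) [0.35124775 0.26248237] [0.41266764 0.32342821]
at [0.3872 0.2904 0.1998] [179.9  -0.  -46.2] -> trans cm [-0.88  0.19  7.98] rot deg [ 0.1 -0.  -1.2] dist 0.08
```

Emit:
move_arm --rows '[{"translation": [-0.9,0.2,3],"rot": [0,0,-1.2],"hand": 0},{"translation": [-0.9,0.2,6],"rot": [0,0,-1.2],"hand": 0},{"translation": [-0.9,0.2,8],"rot": [0,0,-1.2],"hand": 0},{"translation": [-0.9,0.2,9],"rot": [0,0,-1.2],"hand": 0},{"translation": [-0.9,0.2,11],"rot": [0,0,-1.2],"hand": 0},{"translation": [-0.9,0.2,12.6],"rot": [0,0,-1.2],"hand": 0},{"translation": [-0.9,0.2,13.2],"rot": [0,0,-1.2],"hand": 0},{"translation": [-0.9,0.2,13.2],"rot": [0,0,-1.2],"hand": 0}]'

```text
t: 11.83
eef_pos: [0.3792, 0.2948, 0.0672]
ee_rot: [3.138, -0.001, -0.785]
force: [-0.5, 0.3, -0.0]
width: 0.0875
gripper_force: 0.0
```

Emit:
move_arm --rows '[{"translation": [0,0,0],"rot": [0,0,0],"hand": 0.5},{"translation": [0,0,0],"rot": [0,0,0],"hand": 0.5},{"translation": [0,0,0],"rot": [0,0,0],"hand": 0.5},{"translation": [0,0,0],"rot": [0,0,0],"hand": 0.5},{"translation": [0,0,0],"rot": [0,0,0],"hand": 0.5},{"translation": [0,0,0],"rot": [0,0,0],"hand": 0.5}]' --squeeze 18

```text
t: 12.33
eef_pos: [0.3801, 0.2965, 0.0696]
ee_rot: [-3.14, 0.0, -0.782]
force: [-2.1, -0.5, 7.1]
width: 0.069
gripper_force: 18.0
```

Emit:
move_arm --rows '[{"translation": [0,0,-0.4],"rot": [0,0,0],"hand": 0.5},{"translation": [0,0,-1],"rot": [0,0,0],"hand": 0.5},{"translation": [0,0,-2],"rot": [0,0,0],"hand": 0.5},{"translation": [0,0,-4],"rot": [0,0,0],"hand": 0.5},{"translation": [0,0,-6],"rot": [0,0,0],"hand": 0.5},{"translation": [0,0,-9],"rot": [0,0,0],"hand": 0.5},{"translation": [0,0,-11],"rot": [0,0,0],"hand": 0.5},{"translation": [0,0,-11],"rot": [0,0,0],"hand": 0.5}]'

```text
t: 13.0
eef_pos: [0.3813, 0.2978, 0.1835]
ee_rot: [-3.134, 0.001, -0.781]
force: [0.7, 0.8, -0.5]
width: 0.0696
gripper_force: 18.0
```

```bash
python3 - <<'E'
from h import *
im,d,T,P=grab('wrist','w3.png'); s=arm.get_state(); print(s['eef_pos'],s['force'],s['width'],s['gripper_force'])
b=(im[...,2]>im[...,0].astype(int)+50); p=P[b]; p=p[np.isfinite(p[:,0])]
print(len(p),np.percentile(p[:,2],[2,25,50,75,98]),p[:,:2].min(0),p[:,:2].max(0))
m=p[:,2]>np.percentile(p[:,2],60); q=p[m]
A=np.c_[q[:,:2],np.ones(len(q))]; print('tilt plane',np.linalg.lstsq(A,q[:,2],rcond=None)[0])
plan(.513,.026,.18,-100)
E
```

```text
[0.38047649 0.29706015 0.18127576] [-0.15971807 -0.86034058 -1.21142734] 0.0691513456417874 17.99963403493166
9536 [0.16992928 0.17936497 0.19056965 0.1924978  0.19367347] [0.23006064 0.26386948] [0.41429089 0.37594231]
tilt plane [0.0032863  0.00268908 0.19066637]
at [0.3805 0.2971 0.1813] [-1.797e+02  1.000e-01 -4.480e+01] -> trans cm [28.5   9.91  0.05] rot deg [-0.2  0.2 55.2] dist 0.302
```

View pics/w3.png

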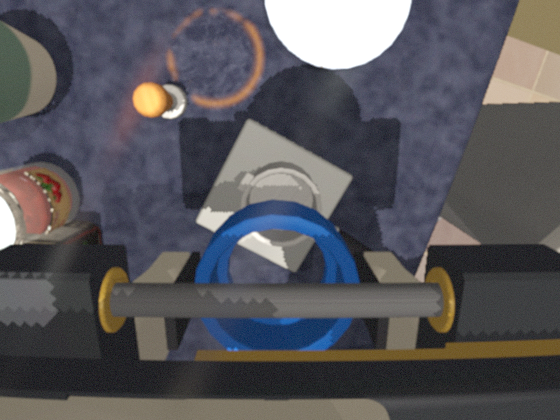

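The picture shows the funnel held level, ring centre (278,275), with the portafilter left behind on its mat at (280,195). I'll stop short of the stand to measure the post.

Emit:
move_arm --rows '[{"translation": [24.8,5.2,0],"rot": [0,0,55],"hand": 0.5},{"translation": [24.8,5.2,0],"rot": [0,0,55],"hand": 0.5},{"translation": [24.8,5.2,0],"rot": [0,0,55],"hand": 0.5},{"translation": [24.8,5.2,0],"rot": [0,0,55],"hand": 0.5},{"translation": [24.8,5.2,0],"rot": [0,0,55],"hand": 0.5},{"translation": [24.8,5.2,0],"rot": [0,0,55],"hand": 0.5},{"translation": [24.8,5.2,0],"rot": [0,0,55],"hand": 0.5},{"translation": [24.8,5.2,0],"rot": [0,0,55],"hand": 0.5}]'

```text
t: 13.72
eef_pos: [0.5194, 0.0814, 0.1772]
ee_rot: [3.139, -0.002, -1.753]
force: [0.4, 1.0, -1.8]
width: 0.0692
gripper_force: 18.0
```

```bash
python3 - <<'E'
from h import *
im,d,T,P=grab('wrist');im,d,T,P=grab('wrist','w4.png')
c=(.512,.026)
for z in ((.03,.055),(.04,.05),(.055,.064)):
    q=near(P,c,.03,*z);print(z,len(q),circ(q,.015) if len(q)>5 else '',q.mean(0) if len(q) else '')
q=near(P,c,.064,.021,.027);(a,b),(w,h),t=cv2.minAreaRect((q[:,:2]*1000).astype(np.float32)); print(a,b,w,h,t)
for n in ('side','scene'):
    P2=np.load(f'pics/{n}0.npz')['P'];q=near(P2,c,.064,.021,.027);(a,b),(w,h),t=cv2.minAreaRect((q[:,:2]*1000).astype(np.float32)); print(n,a,b,w,h,t)
    q=near(P2,c,.03,.03,.05);print(circ(q,.015))
print('pin',pin('funnel_stand','wrist',T))
b=(im[...,2]>im[...,0].astype(int)+50); p=P[b]; p=p[(p[:,2]>.187)]
print('funnel',len(p),p[:,:2].min(0),p[:,:2].max(0),circ(p),p[:,2].max())
plan(.512,.026,.042,-100)
E
```

```text
(0.03, 0.055) 428 (array([0.5139, 0.0263, 0.03  ]), np.float64(0.0018)) [0.51213763 0.02383805 0.05039329]
(0.04, 0.05) 180 (array([0.5136, 0.0258, 0.03  ]), np.float64(0.001)) [0.51194517 0.02380569 0.04727068]
(0.055, 0.064) 840 (array([0.5131, 0.0383, 0.03  ]), np.float64(0.0042)) [0.51324327 0.02527992 0.05772301]
513.3297729492188 25.530052185058594 86.32564544677734 86.3975601196289 38.529178619384766
side 511.447265625 24.71233367919922 88.69401550292969 85.72950744628906 37.955810546875
(array([0.5126, 0.0269, 0.03  ]), np.float64(0.0008))
scene 513.3101806640625 23.84978485107422 88.47539520263672 86.02479553222656 38.332393646240234
(array([0.5144, 0.0262, 0.03  ]), np.float64(0.0007))
pin [(0.93, [0.5152, 0.026, 0.001])]
funnel 857 [0.48634982 0.04785418] [0.54979405 0.11089876] (array([0.5184, 0.0821, 0.0304]), np.float64(0.0011)) 0.24563427115350653
at [0.5186 0.0838 0.1777] [ 1.799e+02 -1.000e-01 -9.970e+01] -> trans cm [ 5.79 -0.35 13.58] rot deg [ 0.1 -0.1  0.3] dist 0.148
```

Emit:
move_arm --rows '[{"translation": [4,-0.3,0],"rot": [0,0,0],"hand": 0.5},{"translation": [5.8,-0.45,2],"rot": [0,0,0],"hand": 0.5},{"translation": [5.8,-0.45,5],"rot": [0,0,0],"hand": 0.5},{"translation": [5.8,-0.45,7],"rot": [0,0,0],"hand": 0.5},{"translation": [5.8,-0.45,8],"rot": [0,0,0],"hand": 0.5},{"translation": [5.8,-0.45,9],"rot": [0,0,0],"hand": 0.5},{"translation": [5.8,-0.45,9],"rot": [0,0,0],"hand": 0.5},{"translation": [5.8,-0.45,9],"rot": [0,0,0],"hand": 0.5}]'

```text
t: 14.53
eef_pos: [0.514, 0.027, 0.089]
ee_rot: [3.142, -0.0, -1.74]
force: [0.4, -0.6, -0.3]
width: 0.07
gripper_force: 18.0
```

```bash
python3 - <<'E'
from h import *
im,d,T,P=grab('wrist');
plan(.5134,.026,.044,-100); print(arm.get_state()['force'])
E
```

```text
at [0.5144 0.0271 0.0895] [-179.9    0.   -99.7] -> trans cm [0.12 0.09 4.55] rot deg [-0.1  0.   0.3] dist 0.046
[ 0.69250567 -0.7290786  -1.20817836]
```

Emit:
move_arm --rows '[{"translation": [0.1,0.1,1],"rot": [0,0,0],"hand": 0.5},{"translation": [0.1,0.1,2],"rot": [0,0,0],"hand": 0.5},{"translation": [0.1,0.1,3],"rot": [0,0,0],"hand": 0.5},{"translation": [0.1,0.1,3.8],"rot": [0,0,0],"hand": 0.5},{"translation": [0.1,0.1,4.2],"rot": [0,0,0],"hand": 0.5},{"translation": [0.1,0.1,4.4],"rot": [0,0,0],"hand": 0.5},{"translation": [0.1,0.1,4.4],"rot": [0,0,0],"hand": 0.5},{"translation": [0.1,0.1,4.4],"rot": [0,0,0],"hand": 0.5}]'

```text
t: 15.25
eef_pos: [0.5121, 0.0255, 0.0452]
ee_rot: [3.141, -0.001, -1.741]
force: [-5.6, 1.3, 10.5]
width: 0.0699
gripper_force: 18.0
```

Emit:
move_arm --rows '[{"translation": [0,0,0.15],"rot": [0,0,0],"hand": 0.5},{"translation": [0,0,0.15],"rot": [0,0,0],"hand": 0.5},{"translation": [0,0,0.15],"rot": [0,0,0],"hand": 0.5}]'

```text
t: 15.5
eef_pos: [0.5121, 0.0254, 0.0446]
ee_rot: [3.141, -0.001, -1.741]
force: [-9.1, 1.0, 20.6]
width: 0.0695
gripper_force: 18.0
```

Emit:
move_arm --rows '[{"translation": [0,0,-0.15],"rot": [0,0,0],"hand": 0.5},{"translation": [0,0,-0.15],"rot": [0,0,0],"hand": 0.1},{"translation": [0,0,-0.15],"rot": [0,0,0],"hand": 0},{"translation": [0,0,-0.15],"rot": [0,0,0],"hand": 0},{"translation": [0,0,-0.15],"rot": [0,0,0],"hand": 0},{"translation": [0,0,-2],"rot": [0,0,0],"hand": 0},{"translation": [0,0,-5],"rot": [0,0,0],"hand": 0},{"translation": [0,0,-9],"rot": [0,0,0],"hand": 0}]'

```text
t: 16.17
eef_pos: [0.5107, 0.025, 0.1317]
ee_rot: [3.136, -0.003, -1.742]
force: [1.7, 0.7, 0.2]
width: 0.0878
gripper_force: 0.0
```

Emit:
move_arm --rows '[{"translation": [0,0,-4],"rot": [0,0,0],"hand": 0},{"translation": [3,0,-7],"rot": [0,0,0],"hand": 0},{"translation": [6,0,-8],"rot": [0,0,0],"hand": 0},{"translation": [6,0,-8],"rot": [0,0,0],"hand": 0}]'

```text
t: 16.5
eef_pos: [0.5029, -0.036, 0.2167]
ee_rot: [-3.137, 0.002, -1.743]
force: [-0.4, 0.9, -0.9]
width: 0.0878
gripper_force: 0.0
```

```bash
python3 - <<'E'
from h import *
for n in ('scene','wrist'):
    im,d,T,P=grab(n,'f_%s.png'%n)
    b=(im[...,2]>im[...,0].astype(int)+50); p=P[b]; p=p[np.hypot(p[:,0]-.513,p[:,1]-.026)<.06]
    zt=np.percentile(p[:,2],98);q=p[p[:,2]>zt-.006]; print(n,len(p),zt,circ(q))
    A=np.c_[q[:,:2]-[.513,.026],np.ones(len(q))]; print('tilt',np.linalg.lstsq(A,q[:,2],rcond=None)[0])
print(pin('timer','scene',T_of('scene')))
print(arm.get_state()['eef_pos'])
E
```

```text
scene 545 0.0560411027407394 (array([0.5117, 0.0237, 0.0308]), np.float64(0.0015))
tilt [-0.00205    -0.0037947   0.05345144]
wrist 1493 0.05616598488480376 (array([0.5124, 0.025 , 0.0302]), np.float64(0.0015))
tilt [0.00609053 0.00225821 0.05468672]
[(0.8, [0.5775, 0.1298, 0.0006])]
[ 0.50213654 -0.03372388  0.21290518]
```

View pics/f_wrist.png

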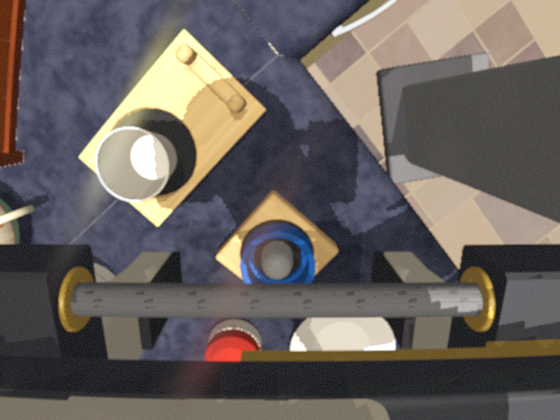

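Picture shows the funnel seated on its stand at (278,255), level, with its top at 54–55 mm. The timer at (233,345) is untouched. The cup comes next.

Emit:
move_arm --rows '[{"translation": [2.6,-13.1,1],"rot": [0,0,57],"hand": 0},{"translation": [2.6,-13.1,1],"rot": [0,0,57],"hand": 0},{"translation": [2.6,-13.1,1],"rot": [0,0,57],"hand": 0},{"translation": [2.6,-13.1,1],"rot": [0,0,57],"hand": 0},{"translation": [2.6,-13.1,1],"rot": [0,0,57],"hand": 0},{"translation": [2.6,-13.1,1],"rot": [0,0,57],"hand": 0},{"translation": [2.6,-13.1,1],"rot": [0,0,57],"hand": 0},{"translation": [2.6,-13.1,1],"rot": [0,0,57],"hand": 0}]'

```text
t: 17.32
eef_pos: [0.6269, -0.0806, 0.201]
ee_rot: [3.141, -0.003, -2.742]
force: [0.9, 0.6, 0.5]
width: 0.0875
gripper_force: 0.0
```

```bash
python3 - <<'E'
from h import *
im,d,T,P=grab('wrist'); im,d,T,P=grab('wrist','w5.png'); np.savez('pics/w5.npz',P=P,im=im)
c=(.610,-.086)
for z in ((.04,.05),(.05,.06),(.06,.064),(.064,.07)):
    q=near(P,c,.045,*z);print(z,len(q),circ(q) if len(q)>5 else '',q[:,:2].min(0),q[:,:2].max(0))
q=near(P,(.588,-.104),.095,.017,.023);(a,b),(w,h),t=cv2.minAreaRect((q[:,:2]*1000).astype(np.float32)); print('pst',a,b,w,h,t)
q=near(P,(.538,-.14),.06,.03,.055); print('fork',len(q),q.mean(0),q.max(0),q.min(0))
print(pin('espresso_cup','wrist',T),pin('portafilter_stand','wrist',T))
plan(.610,-.086,.14,-165)
E
```

```text
(0.04, 0.05) 536 (array([ 0.611 , -0.0852,  0.025 ]), np.float64(0.0004)) [ 0.58537686 -0.11095793] [ 0.63687092 -0.05955713]
(0.05, 0.06) 615 (array([ 0.611 , -0.0853,  0.0266]), np.float64(0.0004)) [ 0.5839837  -0.11257049] [ 0.63853777 -0.05778486]
(0.06, 0.064) 277 (array([ 0.6109, -0.0852,  0.0276]), np.float64(0.0002)) [ 0.58318963 -0.11304527] [ 0.63922037 -0.0570012 ]
(0.064, 0.07) 703 (array([ 0.6108, -0.0853,  0.0288]), np.float64(0.0005)) [ 0.58121463 -0.11490882] [ 0.64077922 -0.0553474 ]
pst 588.9481201171875 -103.75575256347656 150.52622985839844 96.81803131103516 36.16324234008789
fork 990 [ 0.5389743  -0.13948294  0.04137296] [ 0.56261082 -0.11021633  0.05300349] [ 0.51545656 -0.16900868  0.03000317]
[(0.77, [0.6123, -0.0889, 0.0124])] [(0.74, [0.5926, -0.1074, 0.0046])]
at [ 0.6269 -0.0807  0.2021] [ 1.800e+02 -1.000e-01 -1.565e+02] -> trans cm [1.75 0.19 6.21] rot deg [ 0.  -0.1  8.5] dist 0.065
```

View pics/w5.png

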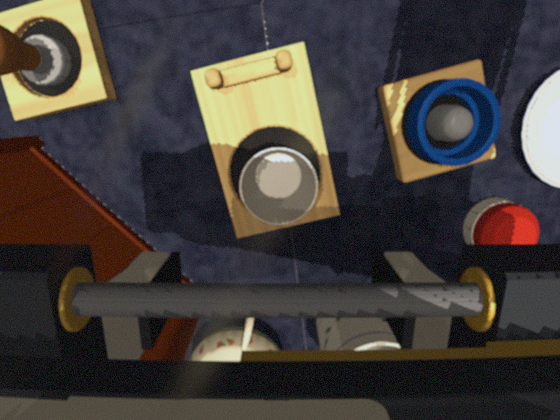

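Picture shows the cup at (278,185) in the stand's seat, with the fork at (248,70), the funnel at (452,122) and the timer at (505,232). I go down and grasp the cup near its rim.

Emit:
move_arm --rows '[{"translation": [1.6,0.2,2],"rot": [0,0,8.5],"hand": 0},{"translation": [1.6,0.2,5],"rot": [0,0,8.5],"hand": 0},{"translation": [1.6,0.2,8],"rot": [0,0,8.5],"hand": 0},{"translation": [1.6,0.2,10],"rot": [0,0,8.5],"hand": 0},{"translation": [1.6,0.2,12],"rot": [0,0,8.5],"hand": 0},{"translation": [1.6,0.2,14],"rot": [0,0,8.5],"hand": 0},{"translation": [1.6,0.2,15],"rot": [0,0,8.5],"hand": 0},{"translation": [1.6,0.2,15],"rot": [0,0,8.5],"hand": 0}]'

```text
t: 18.18
eef_pos: [0.6099, -0.0858, 0.0505]
ee_rot: [3.141, -0.005, -2.882]
force: [-1.3, 0.1, 0.7]
width: 0.0879
gripper_force: 0.0
```

Emit:
move_arm --rows '[{"translation": [0,0,0],"rot": [0,0,0],"hand": 0.2},{"translation": [0,0,0],"rot": [0,0,0],"hand": 0.3},{"translation": [0,0,0],"rot": [0,0,0],"hand": 0.4},{"translation": [0,0,0],"rot": [0,0,0],"hand": 0.5},{"translation": [0,0,0],"rot": [0,0,0],"hand": 0.6},{"translation": [0,0,0],"rot": [0,0,0],"hand": 0.6},{"translation": [0,0,0],"rot": [0,0,0],"hand": 0.6},{"translation": [0,0,0],"rot": [0,0,0],"hand": 0.6}]' --squeeze 15

```text
t: 18.85
eef_pos: [0.6121, -0.0856, 0.054]
ee_rot: [-3.141, 0.001, -2.884]
force: [-1.8, 2.2, 6.6]
width: 0.058
gripper_force: 15.0
```

Emit:
move_arm --rows '[{"translation": [0,0,-0.3],"rot": [0,0,0],"hand": 0.6},{"translation": [0,0,-1],"rot": [0,0,0],"hand": 0.6},{"translation": [0,0,-2],"rot": [0,0,0],"hand": 0.6},{"translation": [0,0,-4],"rot": [0,0,0],"hand": 0.6},{"translation": [0,0,-6],"rot": [0,0,0],"hand": 0.6},{"translation": [0,0,-8],"rot": [0,0,0],"hand": 0.6},{"translation": [0,0,-10],"rot": [0,0,0],"hand": 0.6},{"translation": [0,0,-11],"rot": [0,0,0],"hand": 0.6}]'

```text
t: 19.52
eef_pos: [0.6126, -0.086, 0.1667]
ee_rot: [-3.141, 0.004, -2.885]
force: [0.1, 0.4, -1.7]
width: 0.058
gripper_force: 15.0
```

```bash
python3 - <<'E'
from h import *
for n in ('side','scene'):
    P=np.load(f'pics/{n}0.npz')['P']
    q=near(P,(.462,.15),.07,.012,.02);(a,b),r=cv2.minEnclosingCircle((q[:,:2]*1000).astype(np.float32));print(n,a,b,r)
    q=near(P,(.462,.15),.03,.0,.012);print(len(q),q[:,2].mean() if len(q) else '')
P=np.load('pics/w1.npz')['P']
q=near(P,(.462,.15),.07,.012,.02);(a,b),r=cv2.minEnclosingCircle((q[:,:2]*1000).astype(np.float32));print('w1',a,b,r,len(q))
im,d,T,P=grab('wrist','w6.png')
s=arm.get_state(); print(s['eef_pos'],s['force'],s['width'])
q=near(P,s['eef_pos'],.045,.1,.20); zt=np.percentile(q[:,2],99);print('cup',len(q),zt,circ(q[q[:,2]>zt-.004]))
plan(.463,.149,.15,-165)
E
```

```text
side 461.9675598144531 151.23492431640625 57.330570220947266
373 0.005249139621160752
scene 464.4875793457031 150.33297729492188 58.715641021728516
314 0.005594847918018874
w1 463.5506286621094 150.95147705078125 57.13423156738281 5341
[ 0.61327039 -0.08598612  0.16775966] [ 0.86843507 -0.67688681  0.19063623] 0.05716971365607824
cup 14706 0.19973538256406662 (array([ 0.6155, -0.0852,  0.0304]), np.float64(0.0012))
at [ 0.6133 -0.086   0.1678] [-179.9    0.3 -165.3] -> trans cm [ 8.56 26.55  1.69] rot deg [-0.1  0.3 -0.3] dist 0.279
```

View pics/w6.png

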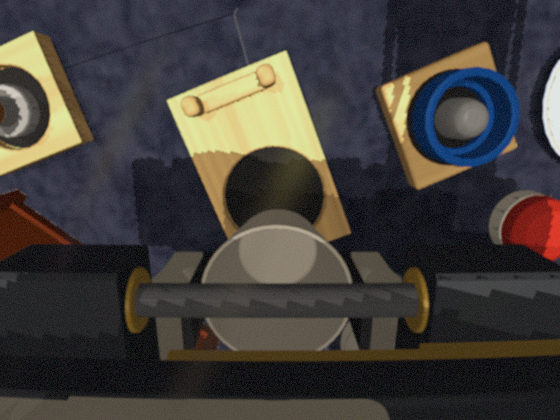

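Picture shows the cup held upright at (277,285), clear of the stand, whose seat at (275,195) is now empty. The saucer centre is (0.4636, 0.151) with radius 57 mm, matching its 114 mm diameter. Carrying the cup there.

Emit:
move_arm --rows '[{"translation": [0.8,2.7,0],"rot": [0,0,0],"hand": 0.6},{"translation": [2.1,6.7,0],"rot": [0,0,0],"hand": 0.6},{"translation": [3.5,11,0],"rot": [0,0,0],"hand": 0.6},{"translation": [4.7,15,0],"rot": [0,0,0],"hand": 0.6},{"translation": [6,19,0],"rot": [0,0,0],"hand": 0.6},{"translation": [7.2,22.7,0],"rot": [0,0,0],"hand": 0.6},{"translation": [8,25.4,0],"rot": [0,0,0],"hand": 0.6},{"translation": [8.45,26.7,0],"rot": [0,0,0],"hand": 0.6}]'

```text
t: 20.23
eef_pos: [0.4599, 0.1531, 0.1629]
ee_rot: [3.141, -0.0, -2.883]
force: [1.1, 0.0, -1.3]
width: 0.0581
gripper_force: 15.0
```

```bash
python3 - <<'E'
from h import *
im,d,T,P=grab('wrist');im,d,T,P=grab('wrist')
q=near(P,(.4636,.151),.07,.011,.02);q=q[:,:2];(a,b),r=cv2.minEnclosingCircle((q*1000).astype(np.float32));print('saucer vis',a,b,r,len(q), circ(q[np.hypot(*(q-[.4636,.151]).T)>.053],.057))
s=arm.get_state(); print(s['force'],s['width'])
q=near(P,s['eef_pos'],.045,.17,.2);zt=np.percentile(q[:,2],99);print('cup',len(q),zt)
plan(.4638,.1508,.049,-165)
E
```

```text
saucer vis 463.3697509765625 151.4353485107422 56.90869903564453 5483 (array([0.4659, 0.1517, 0.03  ]), np.float64(0.0012))
[ 0.86925123 -0.38037343  0.20046631] 0.0575742014818631
cup 5141 0.19919513947651862
at [0.4606 0.1525 0.1629] [ 180.    -0.  -165.1] -> trans cm [-0.27 -0.25 11.39] rot deg [ 0.  -0.  -0.1] dist 0.114
```

Emit:
move_arm --rows '[{"translation": [-0.3,-0.2,2],"rot": [0,0,0],"hand": 0.6},{"translation": [-0.3,-0.2,4.5],"rot": [0,0,0],"hand": 0.6},{"translation": [-0.3,-0.2,7],"rot": [0,0,0],"hand": 0.6},{"translation": [-0.3,-0.2,8.7],"rot": [0,0,0],"hand": 0.6},{"translation": [-0.3,-0.2,10],"rot": [0,0,0],"hand": 0.6},{"translation": [-0.3,-0.2,10.8],"rot": [0,0,0],"hand": 0.6},{"translation": [-0.3,-0.2,11.1],"rot": [0,0,0],"hand": 0.6},{"translation": [-0.3,-0.2,11.1],"rot": [0,0,0],"hand": 0.6}]'

```text
t: 21.0
eef_pos: [0.4653, 0.1491, 0.0516]
ee_rot: [-3.141, -0.001, -2.885]
force: [0.4, -0.4, -1.0]
width: 0.0575
gripper_force: 15.0
```

Emit:
move_arm --rows '[{"translation": [0,0,0.1],"rot": [0,0,0],"hand": 0.6},{"translation": [0,0,0.2],"rot": [0,0,0],"hand": 0.6},{"translation": [0,0,0.2],"rot": [0,0,0],"hand": 0.6},{"translation": [0,0,0.2],"rot": [0,0,0],"hand": 0.6}]'

```text
t: 21.33
eef_pos: [0.4657, 0.15, 0.0508]
ee_rot: [3.141, 0.001, -2.885]
force: [-0.1, 0.2, -1.4]
width: 0.0576
gripper_force: 15.0
```

Emit:
move_arm --rows '[{"translation": [0,0,0.1],"rot": [0,0,0],"hand": 0.6},{"translation": [0,0,0.15],"rot": [0,0,0],"hand": 0.6},{"translation": [0,0,0.15],"rot": [0,0,0],"hand": 0.6},{"translation": [0,0,0.15],"rot": [0,0,0],"hand": 0.6}]'

```text
t: 21.67
eef_pos: [0.4654, 0.1498, 0.0487]
ee_rot: [3.142, 0.0, -2.885]
force: [0.2, 0.3, -1.2]
width: 0.0577
gripper_force: 15.0
```

Emit:
move_arm --rows '[{"translation": [0,0,0.1],"rot": [0,0,0],"hand": 0.6},{"translation": [0,0,0.1],"rot": [0,0,0],"hand": 0.6},{"translation": [0,0,0.1],"rot": [0,0,0],"hand": 0.6},{"translation": [0,0,0.1],"rot": [0,0,0],"hand": 0.6}]'

```text
t: 22.0
eef_pos: [0.4654, 0.1497, 0.0476]
ee_rot: [-3.142, -0.0, -2.885]
force: [-0.8, -0.6, -0.4]
width: 0.058
gripper_force: 15.0
```

```bash
python3 - <<'E'
from h import *
im,d,T,P=grab('wrist');im,d,T,P=grab('wrist');s=arm.get_state(); print(s['eef_pos'],s['force'],s['width'])
E
```

```text
[0.46544041 0.14975497 0.04769171] [ 0.19997129 -0.4195115  -0.42836627] 0.05794836805318343
```

Almost touching, so one more millimetre.

Emit:
move_arm --rows '[{"translation": [0,0,0.1],"rot": [0,0,0],"hand": 0.6},{"translation": [0,0,0.1],"rot": [0,0,0],"hand": 0.6},{"translation": [0,0,0.1],"rot": [0,0,0],"hand": 0.6}]'

```text
t: 22.35
eef_pos: [0.4657, 0.1499, 0.047]
ee_rot: [3.141, 0.001, -2.885]
force: [-1.4, 0.2, 3.2]
width: 0.0579
gripper_force: 15.0
```

Emit:
move_arm --rows '[{"translation": [0,0,0.05],"rot": [0,0,0],"hand": 0.6},{"translation": [0,0,0.05],"rot": [0,0,0],"hand": 0.6},{"translation": [0,0,0.05],"rot": [0,0,0],"hand": 0.6}]'

```text
t: 22.6
eef_pos: [0.4659, 0.15, 0.0469]
ee_rot: [3.141, 0.001, -2.884]
force: [-2.5, -0.6, 10.0]
width: 0.0577
gripper_force: 15.0
```

Emit:
move_arm --rows '[{"translation": [0,0,-0.05],"rot": [0,0,0],"hand": 0.6},{"translation": [0,0,-0.05],"rot": [0,0,0],"hand": 0.25},{"translation": [0,0,-0.05],"rot": [0,0,0],"hand": 0.1},{"translation": [0,0,-0.05],"rot": [0,0,0],"hand": 0},{"translation": [0,0,-0.05],"rot": [0,0,0],"hand": 0},{"translation": [0,0,-0.05],"rot": [0,0,0],"hand": 0},{"translation": [0,0,-2],"rot": [0,0,0],"hand": 0},{"translation": [0,0,-5],"rot": [0,0,0],"hand": 0}]'

```text
t: 23.27
eef_pos: [0.4636, 0.1484, 0.0942]
ee_rot: [-3.139, -0.006, -2.885]
force: [0.2, 0.3, 0.3]
width: 0.0872
gripper_force: 0.0
```

Emit:
move_arm --rows '[{"translation": [0,0,-4],"rot": [0,0,0],"hand": 0},{"translation": [0,0,-8],"rot": [0,0,0],"hand": 0},{"translation": [0,0,-11],"rot": [0,0,0],"hand": 0},{"translation": [0,0,-11],"rot": [0,0,0],"hand": 0}]'

```text
t: 23.6
eef_pos: [0.4684, 0.1513, 0.2129]
ee_rot: [3.139, 0.01, -2.884]
force: [1.1, 0.6, 0.5]
width: 0.0879
gripper_force: 0.0
```

```bash
python3 - <<'E'
from h import *
for n in ('scene','wrist'):
    im,d,T,P=grab(n,'c_%s.png'%n)
    for z in ((.03,.045),(.048,.07)):
        q=near(P,(.464,.15),.045,*z); print(n,z,len(q),circ(q) if len(q)>9 else '',q[:,2].max() if len(q) else '')
print(arm.get_state()['q'].round(2))
plan(.379,.295,.18,9.7); plan(.379,.295,.18,-170.3)
E
```

```text
scene (0.03, 0.045) 202 (array([0.4647, 0.149 , 0.0259]), np.float64(0.001)) 0.044960615443830676
scene (0.048, 0.07) 238 (array([0.4649, 0.1489, 0.0284]), np.float64(0.001)) 0.06320878953154319
wrist (0.03, 0.045) 677 (array([0.4645, 0.1502, 0.0249]), np.float64(0.0006)) 0.04499959023469691
wrist (0.048, 0.07) 1132 (array([0.4639, 0.15  , 0.0282]), np.float64(0.0007)) 0.06278897457808036
[ 0.71  0.07 -0.44 -0.   -1.06 -2.03]
at [0.4659 0.1502 0.2076] [ 179.9    0.2 -165.3] -> trans cm [ 4.74 16.2   2.77] rot deg [  -0.3    0.2 -175. ] dist 0.171
at [0.4659 0.1502 0.2076] [ 179.9    0.2 -165.3] -> trans cm [ 4.74 16.2   2.77] rot deg [0.1 0.2 5. ] dist 0.171
```

View pics/c_scene.png

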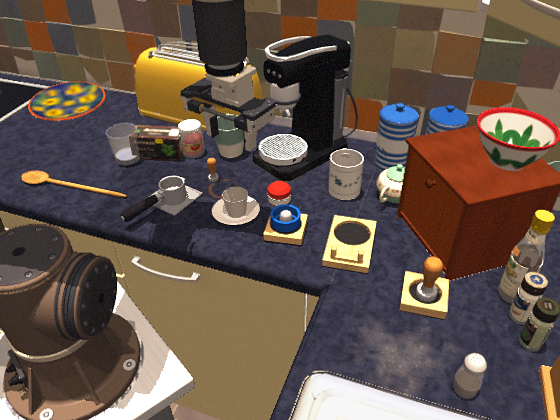

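Picture shows the cup upright on the saucer at (235,203), the funnel on its post at (287,217), the tamper in its recess at (430,280), and the timer at (279,190) unmoved. The portafilter is the last one.

Emit:
move_arm --rows '[{"translation": [3.1,16.1,1],"rot": [0,0,5],"hand": 0},{"translation": [3.1,16.1,1],"rot": [0,0,5],"hand": 0},{"translation": [3.1,16.1,1],"rot": [0,0,5],"hand": 0},{"translation": [3.1,16.1,1],"rot": [0,0,5],"hand": 0},{"translation": [3.1,16.1,1],"rot": [0,0,5],"hand": 0},{"translation": [3.1,16.1,1],"rot": [0,0,5],"hand": 0}]'

```text
t: 24.2
eef_pos: [0.3931, 0.2986, 0.1945]
ee_rot: [-3.139, -0.002, -2.969]
force: [-0.1, -1.6, -0.9]
width: 0.0878
gripper_force: 0.0
```

```bash
python3 - <<'E'
from h import *
im,d,T,P=grab('wrist');im,d,T,P=grab('wrist','w7.png')
c=(.379,.2955)
q=near(P,c,.034,.048,.056);print('rim',len(q),circ(q),q[:,:2].min(0),q[:,:2].max(0),np.median(q[:,2]))
(a,b),r=cv2.minEnclosingCircle((q[:,:2]*1000).astype(np.float32));print(a,b,r)
p=P.reshape(-1,3);q=p[(p[:,0]>.235)&(p[:,0]<.325)&(np.abs(p[:,1]-.28)<.05)&(p[:,2]>.035)&(p[:,2]<.056)]
k=np.polyfit(q[:,0],q[:,1],1);print('handle',len(q),k,np.degrees(np.arctan(k[0])),np.polyval(k,.379),q.min(0),q.max(0))
plan(.379,.2955,.12,-170.3)
E
```

```text
rim 1464 (array([0.3785, 0.2962, 0.0289]), np.float64(0.0012)) [0.34535103 0.26539542] [0.41284298 0.32713601] 0.052673713220114715
378.9288330078125 295.904541015625 33.92143630981445
handle 3595 [0.17447485 0.22996796] 9.897048265847795 0.29609392808376844 [0.24103257 0.25941361 0.03675161] [0.32499041 0.29701224 0.05184261]
at [0.394 0.297 0.195] [-1.799e+02 -1.000e-01 -1.703e+02] -> trans cm [1.49 0.12 7.5 ] rot deg [-0.1 -0.1  0. ] dist 0.077
```

View pics/w7.png

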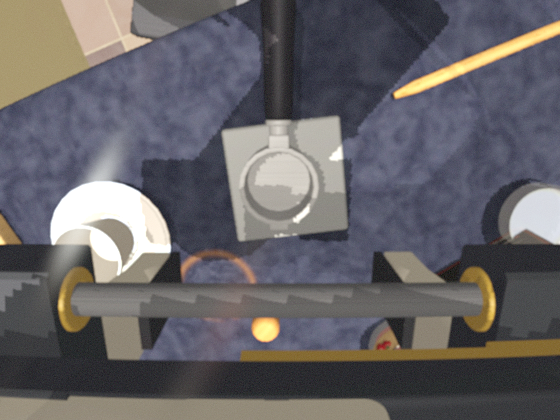

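Picture shows the portafilter's cup at (279,185) and the handle going up to (278,10). The grasp target is (0.3787, 0.296) at yaw 9.8°.

Emit:
move_arm --rows '[{"translation": [1.5,0.1,3],"rot": [0,0,0],"hand": 0},{"translation": [1.5,0.1,6],"rot": [0,0,0],"hand": 0},{"translation": [1.5,0.1,9],"rot": [0,0,0],"hand": 0},{"translation": [1.5,0.1,12],"rot": [0,0,0],"hand": 0},{"translation": [1.5,0.1,14],"rot": [0,0,0],"hand": 0},{"translation": [1.5,0.1,15.5],"rot": [0,0,0],"hand": 0},{"translation": [1.5,0.1,16],"rot": [0,0,0],"hand": 0},{"translation": [1.5,0.1,16],"rot": [0,0,0],"hand": 0}]'

```text
t: 24.97
eef_pos: [0.3796, 0.2942, 0.0349]
ee_rot: [-3.139, -0.002, -2.974]
force: [-1.1, -0.2, 1.2]
width: 0.0877
gripper_force: 0.0
```

Emit:
move_arm --rows '[{"translation": [0,0,0],"rot": [0,0,0],"hand": 0.3},{"translation": [0,0,0],"rot": [0,0,0],"hand": 0.5},{"translation": [0,0,0],"rot": [0,0,0],"hand": 0.6},{"translation": [0,0,0],"rot": [0,0,0],"hand": 0.6},{"translation": [0,0,0],"rot": [0,0,0],"hand": 0.6},{"translation": [0,0,0],"rot": [0,0,0],"hand": 0.6},{"translation": [0,0,0],"rot": [0,0,0],"hand": 0.6},{"translation": [0,0,0],"rot": [0,0,0],"hand": 0.6}]' --squeeze 55

```text
t: 25.63
eef_pos: [0.3798, 0.2965, 0.037]
ee_rot: [3.141, 0.001, -2.972]
force: [-2.0, -0.7, 6.4]
width: 0.0617
gripper_force: 55.0
```

Emit:
move_arm --rows '[{"translation": [0,0,-0.5],"rot": [0,0,0],"hand": 0.6},{"translation": [0,0,-1.5],"rot": [0,0,0],"hand": 0.6},{"translation": [0,0,-3],"rot": [0,0,0],"hand": 0.6},{"translation": [0,0,-5],"rot": [0,0,0],"hand": 0.6},{"translation": [0,0,-7],"rot": [0,0,0],"hand": 0.6},{"translation": [0,0,-9],"rot": [0,0,0],"hand": 0.6},{"translation": [0,0,-11],"rot": [0,0,0],"hand": 0.6},{"translation": [0,0,-12],"rot": [0,0,0],"hand": 0.6}]'

```text
t: 26.3
eef_pos: [0.3797, 0.2963, 0.1583]
ee_rot: [3.14, 0.001, -2.972]
force: [-0.2, 0.4, -4.4]
width: 0.0619
gripper_force: 55.0
```

```bash
cat > pf.py <<'E'
from h import *
im,d,T,P=grab('wrist');im,d,T,P=grab('wrist')
s=arm.get_state();e=s['eef_pos'];M=R.from_euler('xyz',s['ee_rot']);print(e,s['force'],s['width'])
p=P.reshape(-1,3);L=M.inv().apply(np.nan_to_num(p,nan=9)-e)  # tool coords
q=L[(L[:,0]>.05)&(L[:,0]<.14)&(np.abs(L[:,1])<.03)&(np.abs(L[:,2])<.05)]
print('handle',len(q)); k=np.polyfit(q[:,0],q[:,1],1);print('y(x)',k,np.degrees(np.arctan(k[0])))
t=q[np.abs(q[:,1]-np.polyval(k,q[:,0]))<.003];k=np.polyfit(t[:,0],t[:,2],1);print('z(x)',k,np.degrees(np.arctan(k[0])))
E
python3 pf.py; python3 -c "
from h import *
plan(.6091,-.0890,.16,-143.8)"
```

```text
[0.37988084 0.2967272  0.15756988] [-0.46200005  0.20926634 -5.52665482] 0.06215360510014026
handle 10345
y(x) [-0.00826484  0.00021065] -0.47352986079040565
z(x) [-0.02002585 -0.01090844] -1.1472433355620082
at [0.3799 0.2967 0.1576] [ 1.799e+02  1.000e-01 -1.703e+02] -> trans cm [-16.09 -41.89  -0.32] rot deg [  0.1   0.1 -26.5] dist 0.449
```

Held level, with the handle along tool +x. Now I carry it to the stand.

Emit:
move_arm --rows '[{"translation": [-1.1,-3,0],"rot": [0,0,-2],"hand": 0.6},{"translation": [-2.4,-6.3,0],"rot": [0,0,-4],"hand": 0.6},{"translation": [-3.7,-9.7,0],"rot": [0,0,-6],"hand": 0.6},{"translation": [-5,-13,0],"rot": [0,0,-8],"hand": 0.6},{"translation": [-6.3,-16.5,0],"rot": [0,0,-10],"hand": 0.6},{"translation": [-7.6,-20,0],"rot": [0,0,-12],"hand": 0.6},{"translation": [-9,-23.3,0],"rot": [0,0,-14],"hand": 0.6},{"translation": [-10.2,-26.5,0],"rot": [0,0,-16],"hand": 0.6}]'

```text
t: 27.07
eef_pos: [0.5246, 0.05, 0.1543]
ee_rot: [3.141, -0.003, -2.692]
force: [0.3, 1.0, -4.9]
width: 0.0615
gripper_force: 55.0
```

```bash
python3 -c "
from h import *
grab('side');grab('side')
plan(.6101,-.0883,.155,-144)"
```

```text
at [0.5254 0.0482 0.1539] [-180.    -0.2 -154.5] -> trans cm [ -1.76 -15.96  -0.11] rot deg [  0.   -0.2 -10.5] dist 0.161
```

Emit:
move_arm --rows '[{"translation": [-0.4,-3.5,0],"rot": [0,0,-2.5],"hand": 0.6},{"translation": [-0.8,-7,0],"rot": [0,0,-5],"hand": 0.6},{"translation": [-1.2,-10.5,0],"rot": [0,0,-7.5],"hand": 0.6},{"translation": [-1.5,-13.5,0],"rot": [0,0,-10.5],"hand": 0.6},{"translation": [-1.8,-15.9,0],"rot": [0,0,-10.5],"hand": 0.6},{"translation": [-1.8,-15.9,0],"rot": [0,0,-10.5],"hand": 0.6},{"translation": [-1.8,-15.9,0],"rot": [0,0,-10.5],"hand": 0.6}]'

```text
t: 27.75
eef_pos: [0.6092, -0.0843, 0.1535]
ee_rot: [3.139, -0.003, -2.512]
force: [-0.6, -0.3, -6.1]
width: 0.0616
gripper_force: 55.0
```

```bash
python3 pf.py; python3 - <<'E'
from h import *
im,d,T,P=grab('wrist','w8.png')
q=near(P,(.589,-.104),.095,.017,.023);(a,b),(w,h),t=cv2.minAreaRect((q[:,:2]*1000).astype(np.float32)); print('pst',a,b,w,h,t)
plan(.6101,-.0883,.07,-144)
for n in ('side',):
    im,d,T,P=grab(n); q=P.reshape(-1,3); m=(q[:,2]>.1)&(q[:,2]<.22)&(q[:,1]<-.1)&(q[:,1]>-.3)&(q[:,0]>.6)&(q[:,0]<.8); print('box face',m.sum(), np.round(np.polyfit(q[m][:,1],q[m][:,0],1),3))
E
```

```text
[ 0.60887238 -0.0829699   0.15447432] [ 0.14634176 -0.12592144 -5.73274178] 0.06167444369896931
handle 10448
y(x) [-0.00658558 -0.0001069 ] -0.3773202065820275
z(x) [-0.02212237 -0.00854029] -1.2673116119465764
pst 585.083251953125 -106.57642364501953 139.54727172851562 96.68115997314453 36.197532653808594
at [ 0.609  -0.0826  0.155 ] [ 1.799e+02 -1.000e-01 -1.438e+02] -> trans cm [ 0.24 -0.53  8.5 ] rot deg [ 0.1 -0.1  0.2] dist 0.085
box face 5712 [0.111 0.75 ]
```

View pics/w8.png

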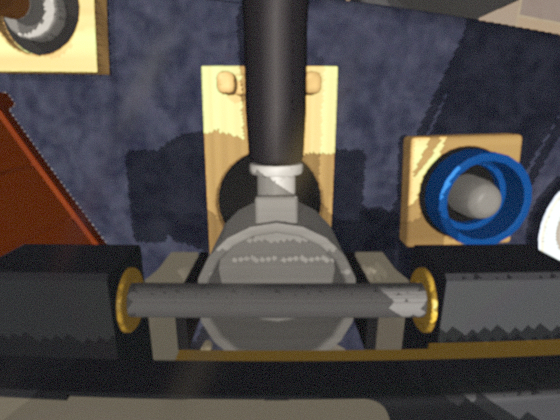

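Picture shows the handle (275,80) lined up between the fork's prongs at (228,82) and (312,82), with the cup behind the seat. Lowering.

Emit:
move_arm --rows '[{"translation": [0.25,-0.55,1],"rot": [0,0,0],"hand": 0.6},{"translation": [0.25,-0.55,3],"rot": [0,0,0],"hand": 0.6},{"translation": [0.25,-0.55,5],"rot": [0,0,0],"hand": 0.6},{"translation": [0.25,-0.55,7],"rot": [0,0,0],"hand": 0.6},{"translation": [0.25,-0.55,8.5],"rot": [0,0,0],"hand": 0.6},{"translation": [0.25,-0.55,9.7],"rot": [0,0,0],"hand": 0.6},{"translation": [0.25,-0.55,10.5],"rot": [0,0,0],"hand": 0.6},{"translation": [0.25,-0.55,10.5],"rot": [0,0,0],"hand": 0.6}]'

```text
t: 28.62
eef_pos: [0.6102, -0.0892, 0.0493]
ee_rot: [3.14, -0.002, -2.509]
force: [-0.5, 0.4, -4.0]
width: 0.0618
gripper_force: 55.0
```

Emit:
move_arm --rows '[{"translation": [0,0,0.1],"rot": [0,0,0],"hand": 0.6},{"translation": [0,0,0.2],"rot": [0,0,0],"hand": 0.6},{"translation": [0,0,0.2],"rot": [0,0,0],"hand": 0.6},{"translation": [0,0,0.2],"rot": [0,0,0],"hand": 0.6}]'

```text
t: 28.95
eef_pos: [0.6118, -0.0892, 0.0501]
ee_rot: [-3.141, 0.001, -2.51]
force: [-0.1, 0.6, -5.0]
width: 0.0614
gripper_force: 55.0
```

Emit:
move_arm --rows '[{"translation": [0,0,0.1],"rot": [0,0,0],"hand": 0.6},{"translation": [0,0,0.2],"rot": [0,0,0],"hand": 0.6},{"translation": [0,0,0.3],"rot": [0,0,0],"hand": 0.6},{"translation": [0,0,0.3],"rot": [0,0,0],"hand": 0.6},{"translation": [0,0,0.3],"rot": [0,0,0],"hand": 0.6}]'

```text
t: 29.37
eef_pos: [0.6112, -0.0893, 0.0461]
ee_rot: [3.141, -0.0, -2.51]
force: [-0.5, 0.2, -5.0]
width: 0.0617
gripper_force: 55.0
```

Emit:
move_arm --rows '[{"translation": [0,0,0.1],"rot": [0,0,0],"hand": 0.6},{"translation": [0,0,0.1],"rot": [0,0,0],"hand": 0.6},{"translation": [0,0,0.1],"rot": [0,0,0],"hand": 0.6}]'

```text
t: 29.62
eef_pos: [0.6112, -0.0893, 0.0451]
ee_rot: [3.141, -0.0, -2.51]
force: [0.1, -1.0, -4.4]
width: 0.0617
gripper_force: 55.0
```

Emit:
move_arm --rows '[{"translation": [0,0,0.1],"rot": [0,0,0],"hand": 0.6},{"translation": [0,0,0.1],"rot": [0,0,0],"hand": 0.6},{"translation": [0,0,0.1],"rot": [0,0,0],"hand": 0.6}]'

```text
t: 29.87
eef_pos: [0.6112, -0.0893, 0.0441]
ee_rot: [3.142, -0.0, -2.51]
force: [-0.2, -0.4, -4.7]
width: 0.0614
gripper_force: 55.0
```

Emit:
move_arm --rows '[{"translation": [0,0,0.1],"rot": [0,0,0],"hand": 0.6},{"translation": [0,0,0.1],"rot": [0,0,0],"hand": 0.6},{"translation": [0,0,0.1],"rot": [0,0,0],"hand": 0.6}]'

```text
t: 30.12
eef_pos: [0.6112, -0.0893, 0.0431]
ee_rot: [3.142, -0.0, -2.51]
force: [-0.8, -0.8, -4.6]
width: 0.0616
gripper_force: 55.0
```

Emit:
move_arm --rows '[{"translation": [0,0,0.1],"rot": [0,0,0],"hand": 0.6},{"translation": [0,0,0.1],"rot": [0,0,0],"hand": 0.6},{"translation": [0,0,0.1],"rot": [0,0,0],"hand": 0.6}]'

```text
t: 30.37
eef_pos: [0.6113, -0.0893, 0.043]
ee_rot: [-3.141, 0.0, -2.509]
force: [-3.7, 1.1, 5.6]
width: 0.0619
gripper_force: 55.0
```

Contact on the seat floor. I release and rise.

Emit:
move_arm --rows '[{"translation": [0,0,0],"rot": [0,0,0],"hand": 0.25},{"translation": [0,0,0],"rot": [0,0,0],"hand": 0.1},{"translation": [0,0,0],"rot": [0,0,0],"hand": 0},{"translation": [0,0,0],"rot": [0,0,0],"hand": 0},{"translation": [0,0,0],"rot": [0,0,0],"hand": 0},{"translation": [0,0,0],"rot": [0,0,0],"hand": 0},{"translation": [0,0,-2],"rot": [0,0,0],"hand": 0},{"translation": [0,0,-5],"rot": [0,0,0],"hand": 0}]'

```text
t: 31.03
eef_pos: [0.609, -0.0894, 0.0896]
ee_rot: [3.138, -0.005, -2.51]
force: [1.0, 0.2, 0.2]
width: 0.0873
gripper_force: 0.0
```

Emit:
move_arm --rows '[{"translation": [0,0,-4],"rot": [0,0,0],"hand": 0},{"translation": [0,0,-8],"rot": [0,0,0],"hand": 0},{"translation": [0,0,-12],"rot": [0,0,0],"hand": 0},{"translation": [0,0,-14],"rot": [0,0,0],"hand": 0},{"translation": [0,0,-14],"rot": [0,0,0],"hand": 0}]'

```text
t: 31.45
eef_pos: [0.6139, -0.0895, 0.2388]
ee_rot: [-3.136, 0.008, -2.509]
force: [0.7, -0.1, 0.6]
width: 0.0876
gripper_force: 0.0
```

```bash
python3 - <<'E'
from h import *
im,d,T,P=grab('wrist','w9.png')
q=near(P,(.609,-.089),.034,.052,.064);print('rim',len(q),circ(q),np.median(q[:,2]))
A=np.c_[q[:,:2]-[.609,-.089],np.ones(len(q))];print('tilt',np.linalg.lstsq(A,q[:,2],rcond=None)[0])
im,d,T,P=grab('scene','s_end.png')
for n,c,z in (('tamper',(.593,-.306),(.08,.096)),('funnel',(.513,.026),(.045,.06)),('cup',(.464,.15),(.048,.07)),('timer',(.577,.13),(.01,.06))):
    q=near(P,c,.045,*z);print(n,len(q),circ(q),q[:,2].max())
E
python3 -c "
import cv2,numpy as np
a=cv2.imread('pics/w9.png');b=cv2.imread('pics/s_end.png')
cv2.imwrite('pics/end.png',np.hstack([cv2.resize(a,(400,300)),cv2.resize(b[130:330,110:470],(400,300))]))"
```

```text
rim 1210 (array([ 0.6098, -0.0902,  0.0289]), np.float64(0.0012)) 0.058634539864757806
tilt [0.00540623 0.00109791 0.0580566 ]
tamper 122 (array([ 0.5929, -0.3063,  0.0173]), np.float64(0.0006)) 0.09592190806887502
funnel 421 (array([0.5119, 0.0244, 0.0295]), np.float64(0.0025)) 0.05993367733768573
cup 237 (array([0.465 , 0.1487, 0.0282]), np.float64(0.0009)) 0.0636275725792167
timer 445 (array([0.5735, 0.1213, 0.0207]), np.float64(0.0032)) 0.04631439282233063
```

View pics/end.png

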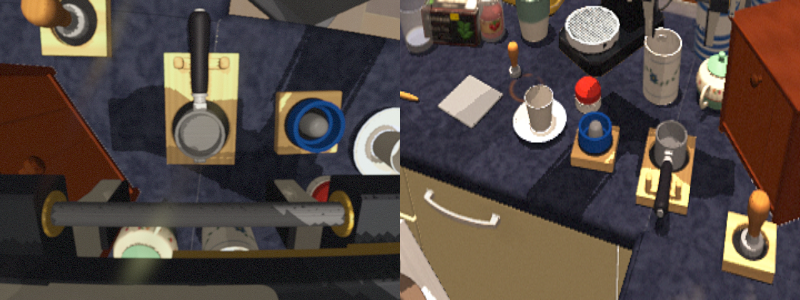

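The final view shows the portafilter in its seat (201,130), rim level at 58 mm, with its handle between the prongs. The tamper, funnel, cup and timer are all where they should be.

```bash
python3 -c "
from station import arm
print(arm.job_done())"
```

```text
the job is handed in; nothing more can be done
None
```

The job is handed in: the tamper, funnel and portafilter are in their stands, the cup stands upright on the saucer, and the timer was left alone, at about 31.5 s of the 112 s limit.

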